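# Stack the bamboo steamer on the steam plate

### The job

Build up the small bamboo steamer on the metal steam plate for the next batch: first the deep tier, then the middle tier on it, then the shallow tier, and last the lid, each set down upright and centred on the one below so that the walls line up to within a centimetre, and each let go before the next. Lower each one into place rather than dropping it, and leave the jar, shaker, steel cup and dipping dish standing where they are.

Things in the scene. Friction and masses are not known exactly. Their poses are not given: they have to be found in the camera images.
- plate_top (a point): Fixed round steam plate of bright metal on the counter, 156 mm diameter, 12 mm thick, flat on top, with a dark steam opening in the middle and a ring of dark holes. This point is the centre of its top face, z up.
- deep_tier_center (a point): Loose round bamboo steamer tier, the tallest of the three: 62 mm high, 120 mm outside diameter, wall 9 mm thick, floor top 7 mm above the underside: made of parallel bamboo slats with dark gaps. About 159 g (+-30 %). Starts upright on the counter (z = 0); grip it across the wall, one finger inside. Tiers stack flat, wall on wall, no lip. This point: its centre, 31 mm above the underside; z up; yaw free.
- middle_tier_center (a point): Loose round bamboo steamer tier, the middle one in height of the three: 46 mm high, 120 mm outside diameter, wall 9 mm thick, floor top 7 mm above the underside: made of a crossed bamboo lattice with dark gaps. About 134 g (+-30 %). Starts upright on the counter (z = 0); grip it across the wall, one finger inside. Tiers stack flat, wall on wall, no lip. This point: its centre, 23 mm above the underside; z up; yaw free.
- shallow_tier_center (a point): Loose round bamboo steamer tier, the lowest of the three: 32 mm high, 120 mm outside diameter, wall 9 mm thick, floor top 7 mm above the underside: covered by a grey metal sheet with small dark holes. About 111 g (+-30 %). Starts upright on the counter (z = 0); grip it across the wall, one finger inside. Tiers stack flat, wall on wall, no lip. This point: its centre, 16 mm above the underside; z up; yaw free.
- lid_center (a point): Loose bamboo lid, 120 mm diameter, about 130 g (+-30 %), flat underside, domed top up to 24 mm above the underside. On it a wooden bar handle 60 mm long, 12 mm wide, from 42 to 56 mm above the underside (18 mm free below it), on two posts 24 mm either side of the centre. Starts upright on the counter. This point: on its axis, 28 mm above the underside; x along the bar, z up.
- sauce_jar_center (a point): Closed amber glass jar with a red cap, 46 mm diameter, 78 mm high. A loose bystander: leave it standing where it is. This point is its centre, half-way up.
- shaker_center (a point): Steel pepper shaker, 42 mm diameter, 68 mm high. A loose bystander: leave it standing where it is. This point is its centre, half-way up.
- steel_cup_center (a point): Small open steel cup, 48 mm diameter, 50 mm high. A loose bystander: leave it standing where it is. This point is its centre, half-way up.
- dip_dish_center (a point): Small white ceramic dipping dish, 52 mm diameter, 26 mm high. A loose bystander: leave it standing where it is. This point is its centre, half-way up.

How it is judged:
By the outcome, as a careful person would: the job done as asked, in the order asked, and still so for the second after the job is handed in, with the robot touching nothing.
It also fails if it takes over 138 s, if anything falls off the work surface, if the arm or the gripper's body presses on something with over 40 N, if the wrist force passes 120 N, or if a joint passes its speed limit or range.

### The arm

A 7-joint arm with a two-finger parallel gripper is mounted at the origin on the work surface. World frame = base frame: x ahead of the robot, y to its left, z up, the work surface at z = 0. Lengths are in m, angles in degrees, forces in N, time in s.
With the tool pointing down it reaches from about 0.425 to 0.925 m from the base axis. Payload 6.8 kg.
Tool frame: the origin (TCP) lies midway between the tips of the shut fingers; the grasp point (between the pads) lies 19 mm behind it (ctrl.tcp_to_grasp is the z of the grasp point in the tool frame, in m); z points along the fingers, y is the direction in which the jaws open and shut (so a half turn about z gives the same grasp; the last joint's range is limited). The gripper opens to 88 mm and grips with 3 to 60 N. Pads are 20 mm wide; open, the fingers measure 115 mm over their backs; the gripper's body (75 mm by 178 mm) begins 61 mm behind the grasp point.
Start: joints at [-6.194, 27.33, 1.283, 89.118, -0.659, 63.558, -4.761], TCP at [0.675, 0, 0.223] pointing down, gripper open.
Joint ranges: [-169.35, 169.35], [-19.33, 120.38], [-80.79, 83.38], [13.8, 139.57], [-78.32, 258.32], [9.67, 109.79], [-169.56, 169.56]. Speed limits (degrees/s): [136.94, 136.94, 180, 180, 180, 180, 180].

### API

Orientations are given as a 3x3 rotation matrix whose columns are the frame's x, y, z axes.
In Python, from station import ctrl gives the robot as it stands.
- The arm moves only by the tool carry_out, never from a script. Its argument "deltas" is text: rows parted by semicolons, each of 5 numbers parted by spaces: the finger opening in mm, from 0 to 87.8, then the shift along the tool's x, y, z in mm, then the turn about the tool's z in degrees. In form: grip dx dy dz yaw; .... A call has 1 to 5 rows; each row shifts and turns the pose as measured when the row begins, along the tool's axes as they then stand; what a row does not reach is not made up. A row lasts 1/10 s, in which the tool goes at most 50 mm and 8.59 degrees, less where a joint would pass 70% of its speed; a pose out of reach is approached as far as the arm can. A call with a gripper value outside its range is refused whole. The fingers move at their own pace and stop on an object; "newtons" is the grip in N (left out, the last holds). Time passes only in rows, so rows that do not move let the fingers close. It gives the time, the measured TCP pose, the force and the opening at its end, in the units of the state.
- ctrl.read_state(): the state, without advancing time (a new reading comes with each control period).
- ctrl.get_image(name): name is "scene" or "side" or "wrist"; returns the picture (480x640x3 uint8, red, green, blue); there is no depth.
- ctrl.camera_model(name): a dict with "fx", "fy", "cx", "cy" (pixels), "view" (4x4, takes a point from world to camera coordinates). Camera axes: x right, y down, z forward; pixel columns grow to the right and rows downward; lengths in m; the calibration is good to about 2 mm. A picture is of the moment at which its call begins: read the wrist's pose just before it. camera_model takes no time and is no camera call; for the wrist camera it gives the pose at the moment of the call.
- ctrl.hand_in(): hands the job in, once; it reports no verdict.
The state is a dict: "clock": time; "joint_positions": joint angles; "qd": joint speeds; "joint_torque": joint torques, N m; "eef_pos": TCP position; "eef_rot": TCP orientation; "force": force on the tool from outside, world axes, zero at the start; "ft_torque": the same for the moment, N m; "gripper_width": finger opening in m.
Only numpy, scipy, OpenCV 4.12 (cv2) and the standard library are available. Lean on these libraries where they do the work, as an engineer would, in place of code of your own. Each camera call takes 0.05 s, during which the arm holds its last target.

## Working session

There is one attempt and no reset: what is moved stays moved. The work goes in short steps, Python scripts to look and compute and a tool call to move; the robot and the scene stay as the last step left them, time stands still between calls to the robot, and variables do not carry over. Pictures are saved under pics/ and viewed, and the job is handed in when it is done.

Besides the shell and the picture viewer there is one more tool, called after "Emit:" as name(argument=value, ...) on one line, values as JSON. carry_out: Moves the arm, as the interface text tells. Its arguments: {"type":"object","properties":{"deltas":{"type":"string"},"newtons":{"type":"number"}},"required":["deltas"]}

```bash
ls; mkdir -p pics; python3 - <<'E'
from station import ctrl
import cv2
s=ctrl.read_state(); print(s)
for n in("scene","side","wrist"):
    m=ctrl.camera_model(n); print(n,m)
    cv2.imwrite(f"pics/{n}0.png",ctrl.get_image(n)[:,:,::-1])
E
```

```text
pics
{'clock': 0.0, 'joint_positions': array([-6.19374368, 27.37479854,  1.2803101 , 89.17487245, -0.65773876,
       63.55803218, -4.76159342]), 'qd': array([ 0.05546043,  0.06783949, -0.04185399,  0.09312116, -0.01777027,
        0.05461732, -0.01288355]), 'joint_torque': array([-1.31144458e-03, -5.82851672e+01,  1.53386436e+00, -2.72606850e+01,
       -5.43364382e-02,  1.69422745e-02,  2.21527275e-04]), 'eef_pos': array([ 6.74424926e-01, -2.19538193e-05,  2.21718855e-01]), 'eef_rot': array([[-2.18659925e-05,  9.99998477e-01, -1.74506171e-03],
       [ 9.99999989e-01,  2.16047715e-05, -1.49710292e-04],
       [-1.49672363e-04, -1.74506497e-03, -9.99998466e-01]]), 'force': array([-0.75831797, -0.8733356 ,  0.92595864]), 'ft_torque': array([-0.04431832, -0.01706055,  0.01710383]), 'gripper_width': 0.0878480967611652}
scene {'fx': 624.9206700148803, 'fy': 624.9206700148803, 'cx': 316.14342790970767, 'cy': 241.59902609067433, 'view': array([[-0.8005316 ,  0.59900366,  0.01854122,  0.41983035],
       [ 0.32673826,  0.4621835 , -0.82439585, -0.1065111 ],
       [-0.50238557, -0.65389681
[... 209 characters left out ...]
ay([[ 0.8225018 , -0.56846543, -0.01838032, -0.41826823],
       [-0.36523848, -0.50313205, -0.78323623,  0.23497484],
       [ 0.43599499,  0.65092641, -0.62145247,  0.82562874],
       [ 0.        ,  0.        ,  0.        ,  1.        ]])}
wrist {'fx': 399.6953870904877, 'fy': 399.6953870904877, 'cx': 317.5580628628682, 'cy': 237.71232338732597, 'view': array([[ 9.99998028e-01, -1.18121399e-04, -1.98267501e-03,
        -6.74640271e-01],
       [ 4.41207095e-04, -9.60078843e-01,  2.79729193e-01,
        -3.45840488e-02],
       [-1.93656634e-03, -2.79729516e-01, -9.60076897e-01,
         3.90472130e-01],
       [ 0.00000000e+00,  0.00000000e+00,  0.00000000e+00,
         1.00000000e+00]])}
```

View pics/scene0.png

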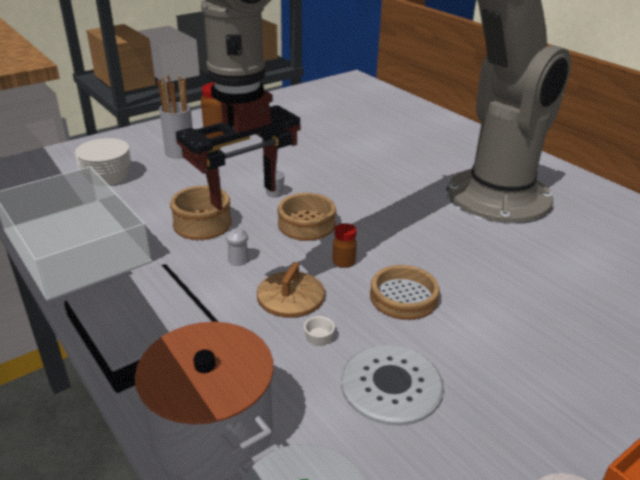

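View pics/side0.png

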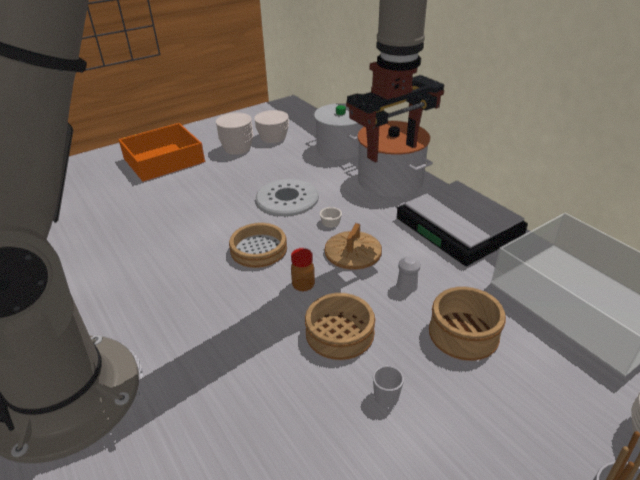

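View pics/wrist0.png

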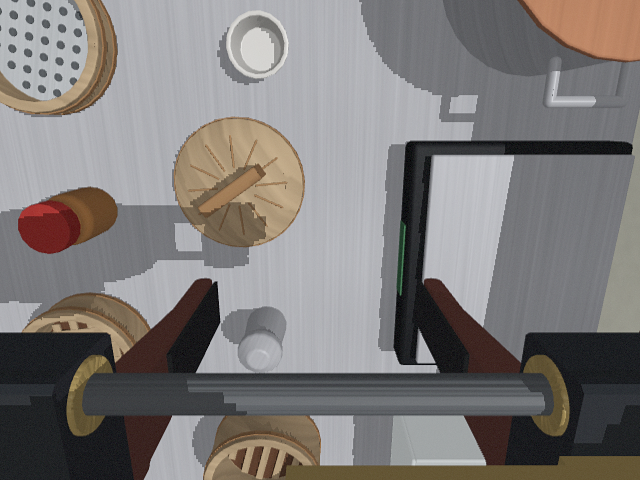

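The scene view shows all objects: deep tier near pixel (201,210), middle (307,215), shallow (405,291), lid (291,292), plate (392,383), jar (344,246), shaker (237,247), cup (275,184) and dish (320,330). The side view shows the same things, with the deep tier at (467,322) and the plate at (287,196).

Next I'll measure them by masks and rays.

```bash
cat > h.py <<'E'
import numpy as np, cv2
from scipy.optimize import least_squares
from station import ctrl
def ray(m,px,z):
    px=np.atleast_2d(px).astype(float)
    V=np.array(m["view"]);R=V[:3,:3];t=V[:3,3];c=-R.T@t
    d=np.c_[(px[:,0]-m["cx"])/m["fx"],(px[:,1]-m["cy"])/m["fy"],np.ones(len(px))]@R
    return c[:2]+(z-c[2])/d[:,2:3]*d[:,:2], c
def proj(m,P):
    P=np.atleast_2d(P);V=np.array(m["view"]);q=P@V[:3,:3].T+V[:3,3]
    return np.c_[q[:,0]/q[:,2]*m["fx"]+m["cx"],q[:,1]/q[:,2]*m["fy"]+m["cy"]]
def bamboo(im,k=5):
    h=cv2.cvtColor(im,cv2.COLOR_RGB2HSV)
    mk=cv2.inRange(h,(8,60,50),(28,255,255))
    return cv2.morphologyEx(mk,cv2.MORPH_CLOSE,np.ones((k,k),np.uint8))
def fitrim(m,mask,px,z,R=0.06,half=True,c0=None):
    """component at px; hull contour cast on z; far half fitted to circle of R"""
    n,l=cv2.connectedComponents(mask)
    px=np.array(px); ys,xs=np.nonzero(l); i=np.argmin((xs-px[0])**2+(ys-px[1])**2)
    c=(l==l[ys[i],xs[i]]).astype(np.uint8)
    cs,_=cv2.findContours(c,cv2.RETR_EXTERNAL,cv2.CHAIN_APPROX_NONE)
    ct=max(cs,key=cv2.contourArea)[:,0]
    W,cam=ray(m,ct,z); 
    ctr=W.mean(0) if c0 is None else np.array(c0)
    for _ in range(6):
        d=W-ctr; u=ctr-cam[:2]; u/=np.linalg.norm(u)
        s=(d@u>0.0) if half else np.ones(len(W),bool)
        s&=abs(np.linalg.norm(d,axis=1)-R)<0.02
        if s.sum()<8: break
        r=least_squares(lambda p:np.linalg.norm(W[s]-p,axis=1)-R,ctr,loss="soft_l1",f_scale=.001); ctr=r.x
    return ctr,np.sqrt(np.mean((np.linalg.norm(W[s]-ctr,axis=1)-R)**2)) if s.sum() else 9,cv2.boundingRect(ct),int(s.sum())
E
python3 - <<'E'
from h import *
T={"deep":(.062,(185,215),(440,330)),"mid":(.046,(283,220),(312,330)),"shal":(.032,(375,290),(234,248)),}
L={n:(ctrl.camera_model(n),cv2.imread(f"pics/{n}0.png")[:,:,::-1].copy()) for n in("scene","side","wrist")}
for k,(z,a,b) in T.items():
    for n,p in(("scene",a),("side",b)):
        m,im=L[n]; print(k,n,fitrim(m,bamboo(im),p,z))
for n,p in(("scene",(265,295)),("side",(335,255)),("wrist",(190,150))):
    m,im=L[n]; mk=bamboo(im); print("lid",n,fitrim(m,mk,p,.010))
# plate by eye-center ellipses; bystanders rough
for nm,a,b,z in(("plate",(392,383),(287,196),.012),("jar",(344,262),(303,287),0.0),("shaker",(238,260),(408,287),0),("cup",(275,192),(387,400),0),("dish",(320,340),(331,226),0)):
    print(nm,ray(L["scene"][0],a,z)[0],ray(L["side"][0],b,z)[0])
for n,p in(("scene",(392,383)),("side",(287,196))):
    m,im=L[n];x,y=p; cv2.imwrite(f"pics/pl_{n}.png",cv2.resize(im[y-50:y+50,x-70:x+70,::-1],None,fx=5,fy=5))
cv2.imwrite("pics/mask.png",np.hstack([cv2.resize(bamboo(L[n][1]),(400,300)) for n in("scene","side")]))
E
```

```text
deep scene (array([ 0.61742065, -0.27867026]), np.float64(0.005626777291444479), (170, 185, 62, 55), 68)
deep side (array([ 0.61430601, -0.28462138]), np.float64(0.0008019054069687328), (429, 287, 77, 74), 86)
mid scene (array([ 0.43795808, -0.15077456]), np.float64(0.0010775425934788912), (278, 193, 58, 47), 63)
mid side (array([ 0.43611523, -0.15518642]), np.float64(0.0006348977628072517), (305, 293, 70, 67), 82)
shal scene (array([0.43739899, 0.14629565]), np.float64(0.0008960941672366892), (370, 265, 70, 55), 77)
shal side (array([0.43578378, 0.14198068]), np.float64(0.0008877997284507842), (229, 223, 58, 45), 64)
lid scene (array([0.59737113, 0.01963421]), np.float64(0.004746105343711632), (257, 262, 68, 56), 77)
lid side (array([0.60064435, 0.02146806]), np.float64(0.004605791494354462), (325, 223, 57, 47), 65)
lid wrist (array([0.6003028 , 0.01873175]), np.float64(0.0003574889648413672), (174, 117, 131, 130), 179)
plate [[0.59953616 0.29207943]] [[0.591979   0.27811358]]
jar [[ 0.453518   -0.00387623]] [[ 0.45144043 -0.01126633]]
shaker [[ 0.61852487 -0.12905237]] [[ 0.62031585 -0.13302347]]
cup [[ 0.41217354 -0.3084772 ]] [[ 0.41664981 -0.30980622]]
dish [[0.62386412 0.14358523]] [[0.61621517 0.12485412]]
```

View pics/mask.png

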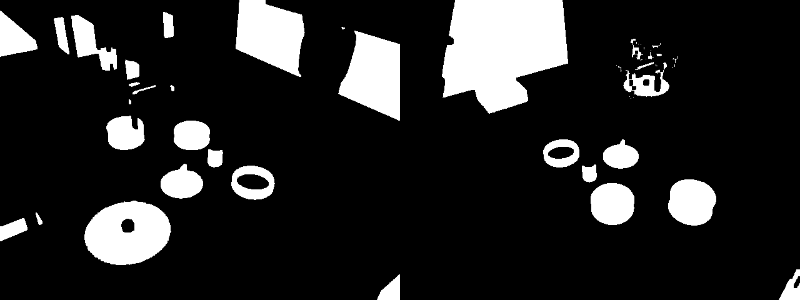

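View pics/pl_scene.png

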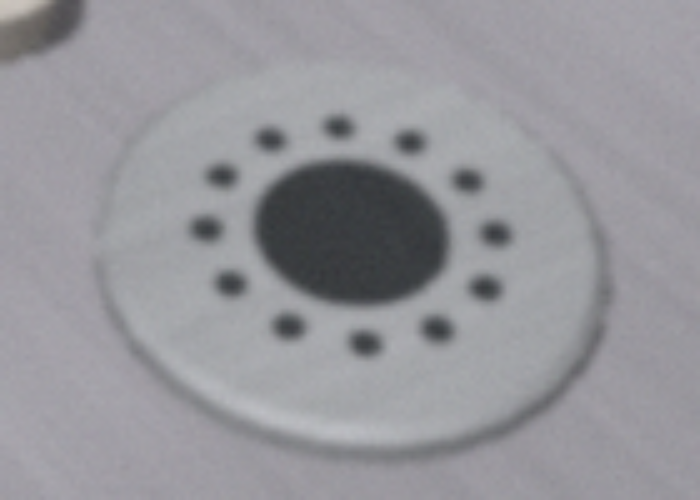

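View pics/pl_side.png

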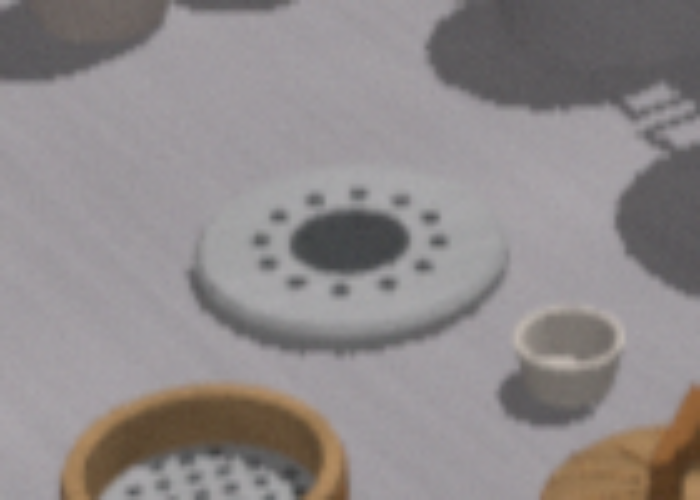

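The masks give clean rims. The scene and side fits differ by about 4–5 mm in y, which the wrist camera can settle. Next I'll measure the plate from its opening and the pot for clearance.

```bash
python3 - <<'E'
from h import *
L={n:(ctrl.camera_model(n),cv2.imread(f"pics/{n}0.png")[:,:,::-1].copy()) for n in("scene","side")}
for n,p in(("scene",(392,379)),("side",(287,195))):
    m,im=L[n]; g=cv2.cvtColor(im,cv2.COLOR_RGB2GRAY)
    mk=(g<115).astype(np.uint8); k,l,st,ce=cv2.connectedComponentsWithStats(mk)
    i=l[p[1],p[0]]; c=ce[i]; print(n,st[i],c,ray(m,c,.012)[0])
    ct=max(cv2.findContours((l==i).astype(np.uint8),0,1)[0],key=len)[:,0]
    W=ray(m,ct,.012)[0]; print(cv2.minEnclosingCircle(W.astype(np.float32)))
    # ring holes
    H=[ce[j] for j in range(1,k) if 3<st[j,4]<60 and np.linalg.norm(ray(m,ce[j],.012)[0][0]-ray(m,c,.012)[0][0])<.06]
    if len(H)>5:
        W=ray(m,np.array(H),.012)[0]; r=least_squares(lambda q:np.linalg.norm(W-q[:2],axis=1)-q[2],[*W.mean(0),.045]);print(len(H),r.x)
m=L["scene"][0]; print("pot lid px extremes z.12",ray(m,[(136,370),(273,370),(205,328),(205,360)],.12)[0])
m=L["side"][0]; print("side pot",ray(m,[(358,140),(429,140),(394,126),(394,139)],.12)[0])
E
```

```text
scene [373 365  39  29 889] [391.81552306 379.12373453] [[0.59441069 0.28607647]]
((0.593962550163269, 0.2855956554412842), 0.029831746593117714)
12 [0.59403105 0.28556119 0.04412654]
side [275 188  24  13 236] [286.44915254 193.81779661] [[0.59612059 0.28750407]]
((0.5963672399520874, 0.2874400019645691), 0.029606731608510017)
9 [0.59636357 0.28818404 0.04439636]
pot lid px extremes z.12 [[0.93127228 0.14812972]
 [0.78666037 0.25236054]
 [0.81985223 0.12898038]
 [0.8499405  0.18444887]]
side pot [[0.7825909  0.24322827]
 [0.9210414  0.13975422]
 [0.9048138  0.25058821]
 [0.85652472 0.19471324]]
```

Plate is at about (0.595, 0.2865): the opening radius of 29.7 mm and the hole-ring radius of 44 mm agree in both views. The pot sits near (0.85, 0.19), clear of the work. Now I'll move over the deep tier's near (−x) wall.

Emit:
carry_out(deltas="44 -45 -18 0 0;44 -45 -18 0 0;44 -45 -18 0 0;44 -45 -18 0 0;44 -45 -18 0 0", newtons=25)

```text
clock: 0.65
eef_pos: [0.5855, -0.2207, 0.2189]
eef_rot: [[-0.018, 1.0, -0.003], [1.0, 0.018, 0.006], [0.006, -0.003, -1.0]]
force: [0.9, 0.1, 0.2]
gripper_width: 0.0514
```

Emit:
carry_out(deltas="44 -45 -18 0 0;44 -20 -10 0 0;44 0 0 0 0")

```text
clock: 0.95
eef_pos: [0.5519, -0.2976, 0.2181]
eef_rot: [[-0.005, 1.0, -0.006], [1.0, 0.005, 0.002], [0.002, -0.006, -1.0]]
force: [0.8, -0.0, 0.4]
gripper_width: 0.0442
```

```bash
cat > look.py <<'E'
import sys
from h import *
# look.py tag z x y : wrist picture, rim fit of the component nearest to expected rim centre
tag=sys.argv[1]; z,x,y=map(float,sys.argv[2:5]); R=float(sys.argv[5]) if len(sys.argv)>5 else .06
s=ctrl.read_state(); m=ctrl.camera_model("wrist"); im=ctrl.get_image("wrist")
print("tcp",s["eef_pos"],"t",s["clock"],"w",s["gripper_width"],"F",s["force"])
cv2.imwrite(f"pics/w_{tag}.png",im[:,:,::-1])
a=np.linspace(0,6.28,73)
W=np.c_[x+R*np.cos(a),y+R*np.sin(a),0*a+z]
v=im[:,:,::-1].copy(); cv2.polylines(v,[proj(m,W).astype(int)],True,(255,0,0),1)
# radial edges: cast image onto the plane about the expected centre, outer rim edge by bamboo mask
mk=bamboo(im,3); pts=[]
for t in np.linspace(0,2*np.pi,180,endpoint=False):
    rr=np.arange(R-.015,R+.015,.00025); P=np.c_[x+rr*np.cos(t),y+rr*np.sin(t),0*rr+z]
    q=np.round(proj(m,P)).astype(int); ok=(q[:,0]>=0)&(q[:,0]<640)&(q[:,1]>=0)&(q[:,1]<480)
    if not ok.all(): continue
    b=mk[q[:,1],q[:,0]]>0
    i=np.nonzero(b[:-1]&~b[1:])[0]
    if len(i): pts.append(P[i[-1],:2])
pts=np.array(pts); print("edge pts",len(pts))
cam=-m["view"][:3,:3].T@m["view"][:3,3]
c=np.array([x,y])
for _ in range(8):
    u=c-cam[:2]; u/=np.linalg.norm(u); d=pts-c
    s=((d@u)>-.01)&(abs(np.linalg.norm(d,axis=1)-R)<(.008 if _<4 else .003))
    if s.sum()<8: break
    c=least_squares(lambda p:np.linalg.norm(pts[s]-p,axis=1)-R,c,loss="soft_l1",f_scale=.001).x
print("rim fit",c,s.sum(), "rms mm",1e3*np.sqrt(np.mean((np.linalg.norm(pts[s]-c,axis=1)-R)**2)))
W=np.c_[c[0]+R*np.cos(a),c[1]+R*np.sin(a),0*a+z]; cv2.polylines(v,[proj(m,W).astype(int)],True,(0,0,255),1)
cv2.imwrite(f"pics/v_{tag}.png",v)
E
python3 look.py deep1 .062 .615 -.282
```

```text
tcp [ 0.55191932 -0.29760875  0.21810231] t 0.95 w 0.04416291491954521 F [ 0.76023596 -0.04947583  0.36677889]
edge pts 180
rim fit [ 0.61558524 -0.28289471] 98 rms mm 0.30015479355847474
```

View pics/v_deep1.png

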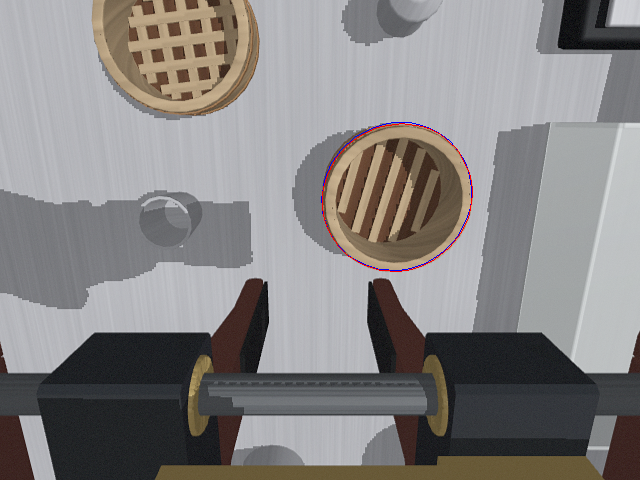

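The overlay sits on the rim (fit 0.3 mm rms), so the deep tier centre is (0.6156, −0.2829). The grip point on the wall is (0.560, −0.283).

Emit:
carry_out(deltas="44 15 8 0 0;44 0 0 40 0;44 0 0 40 0;44 0 0 40 0;44 0 0 10 0")

```text
clock: 1.5
eef_pos: [0.5725, -0.2622, 0.0873]
eef_rot: [[-0.025, 1.0, 0.006], [1.0, 0.025, 0.009], [0.008, 0.006, -1.0]]
force: [-0.8, 0.3, -0.3]
gripper_width: 0.044
```

Emit:
carry_out(deltas="44 -20 -13 0 1.4;44 0 0 0 0;44 0 0 0 0")

```text
clock: 1.8
eef_pos: [0.5633, -0.2767, 0.0878]
eef_rot: [[-0.008, 1.0, 0.006], [1.0, 0.008, 0.012], [0.012, 0.006, -1.0]]
force: [0.5, 0.8, 0.9]
gripper_width: 0.0442
```

Emit:
carry_out(deltas="44 -6 -3 0 0.5;44 0 0 10 0;44 0 0 15 0;44 0 0 0 0;44 0 0 0 0")

```text
clock: 2.3
eef_pos: [0.5629, -0.2832, 0.0641]
eef_rot: [[0.002, 1.0, 0.012], [1.0, -0.002, 0.01], [0.01, 0.012, -1.0]]
force: [-0.1, -0.6, -0.2]
gripper_width: 0.0444
```

Emit:
carry_out(deltas="44 0 -3 0 0;44 0 0 12 0;44 0 0 12 0;44 0 0 5 0;44 0 0 0 0")

```text
clock: 2.8
eef_pos: [0.5597, -0.2825, 0.032]
eef_rot: [[0.001, 1.0, 0.011], [1.0, -0.001, 0.011], [0.011, 0.011, -1.0]]
force: [-0.5, 0.6, -0.2]
gripper_width: 0.0441
```

Emit:
carry_out(deltas="0 0 0 0 0;0 0 0 0 0;0 0 0 0 0;0 0 0 0 0;0 0 0 0 0", newtons=30)

```text
clock: 3.3
eef_pos: [0.5602, -0.2826, 0.0324]
eef_rot: [[0.001, 1.0, 0.012], [1.0, -0.001, 0.01], [0.01, 0.012, -1.0]]
force: [0.4, 0.1, -1.9]
gripper_width: 0.0111
```

Emit:
carry_out(deltas="0 0 0 -10 0;0 0 0 -20 0;0 0 0 -30 0;0 0 0 -20 0;0 0 0 0 0")

```text
clock: 3.8
eef_pos: [0.5575, -0.283, 0.116]
eef_rot: [[0.001, 1.0, 0.008], [1.0, -0.001, 0.012], [0.012, 0.008, -1.0]]
force: [0.7, -0.7, -1.5]
gripper_width: 0.0105
```

```bash
python3 - <<'E'
from h import *
for n in("scene","wrist"):
    cv2.imwrite(f"pics/{n}1.png",ctrl.get_image(n)[:,:,::-1])
a=cv2.imread("pics/scene1.png");b=cv2.imread("pics/wrist1.png")
cv2.imwrite("pics/both1.png",np.hstack([cv2.resize(a,(400,300)),cv2.resize(b,(400,300))]))
E
```

```text
(no output)
```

View pics/both1.png

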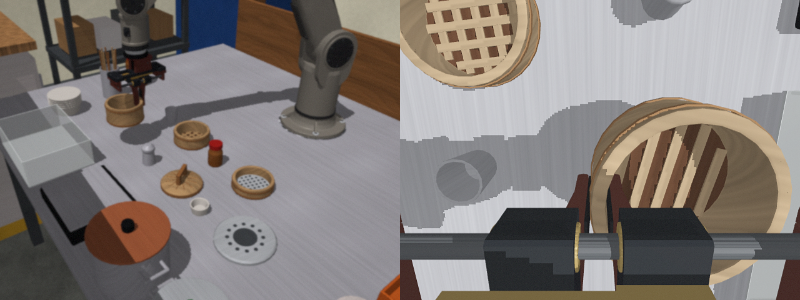

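The deep tier is held upright at the gripper in both views, and the cup behind it is still standing. I'll raise it and carry it across.

Emit:
carry_out(deltas="0 0 0 -25 0;0 0 0 -25 0;0 25 0 0 0;0 35 0 0 0;0 35 0 0 0")

```text
clock: 4.4
eef_pos: [0.5504, -0.1905, 0.1584]
eef_rot: [[0.012, 1.0, -0.008], [1.0, -0.011, 0.014], [0.014, -0.008, -1.0]]
force: [0.3, 0.2, -1.8]
gripper_width: 0.0112
```

Emit:
carry_out(deltas="0 35 0 0 0;0 35 0 0 0;0 35 0 0 0;0 35 0 0 0;0 35 0 0 0")

```text
clock: 4.9
eef_pos: [0.5465, -0.0086, 0.1533]
eef_rot: [[0.013, 1.0, -0.021], [1.0, -0.013, 0.015], [0.014, -0.021, -1.0]]
force: [1.2, -0.2, -1.6]
gripper_width: 0.0107
```

Emit:
carry_out(deltas="0 0 0 0 0;0 20 0 0 0;0 20 0 0 0;0 20 0 0 0;0 20 0 0 0")

```text
clock: 5.4
eef_pos: [0.542, 0.0763, 0.1472]
eef_rot: [[0.009, 0.999, -0.034], [1.0, -0.008, 0.014], [0.013, -0.034, -0.999]]
force: [-0.0, -1.3, -2.2]
gripper_width: 0.011
```

Emit:
carry_out(deltas="0 20 0 0 0;0 20 0 0 0;0 20 0 0 0;0 20 0 0 0;0 0 0 0 0")

```text
clock: 5.9
eef_pos: [0.5383, 0.1588, 0.141]
eef_rot: [[0.007, 0.999, -0.046], [1.0, -0.006, 0.011], [0.01, -0.046, -0.999]]
force: [0.0, 0.1, -1.8]
gripper_width: 0.011
```

Emit:
carry_out(deltas="0 42 0 0 0;0 43 0 0 0;0 42 0 0 0;0 0 0 0 0;0 0 0 0 0")

```text
clock: 6.4
eef_pos: [0.539, 0.28, 0.1358]
eef_rot: [[0.015, 0.998, -0.053], [1.0, -0.015, 0.003], [0.002, -0.053, -0.999]]
force: [0.0, -0.6, -2.2]
gripper_width: 0.0109
```

```bash
python3 - <<'E'
from h import *
s=ctrl.read_state(); print(s["eef_pos"],s["eef_rot"],s["ft_torque"],s["force"])
for n in("side","wrist"):
    cv2.imwrite(f"pics/{n}2.png",ctrl.get_image(n)[:,:,::-1])
a=cv2.imread("pics/side2.png");b=cv2.imread("pics/wrist2.png")
cv2.imwrite("pics/both2.png",np.hstack([cv2.resize(a,(400,300)),cv2.resize(b,(400,300))]))
E
```

```text
[0.53900048 0.28004716 0.13580735] [[ 0.01502902  0.99846656 -0.053279  ]
 [ 0.99988553 -0.0149144   0.00254827]
 [ 0.00174974 -0.0533112  -0.99857641]] [-0.09284957 -0.00600234 -0.01671301] [ 0.03592926 -0.61609923 -2.2055211 ]
```

View pics/both2.png

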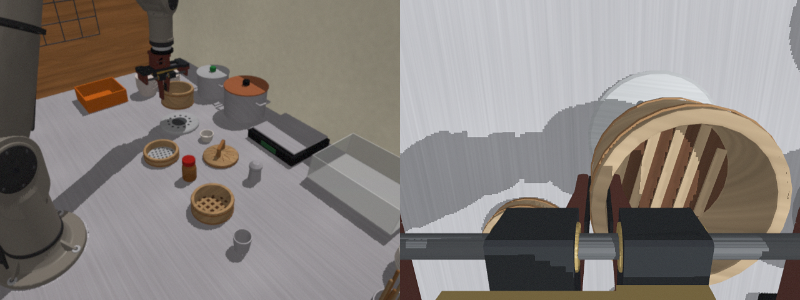

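Emit:
carry_out(deltas="0 6 3 20 0;0 0 0 30 0;0 0 1 22 0;0 0 0 0 0;0 0 0 0 0")

```text
clock: 7.0
eef_pos: [0.5425, 0.2768, 0.0629]
eef_rot: [[0.027, 0.998, -0.051], [1.0, -0.027, 0.001], [-0.001, -0.051, -0.999]]
force: [-0.5, -0.2, -1.5]
gripper_width: 0.0108
```

Emit:
carry_out(deltas="0 11 0 0 0.5;0 0 0 0 0;0 0 0 6 0;0 0 0 0 0")

```text
clock: 7.4
eef_pos: [0.545, 0.2888, 0.0604]
eef_rot: [[0.038, 0.998, -0.046], [0.999, -0.038, 0.004], [0.002, -0.046, -0.999]]
force: [0.2, 0.9, -1.3]
gripper_width: 0.0111
```

Emit:
carry_out(deltas="0 0 -4 0 0;0 0 0 0 0;0 0 0 8 0;0 0 0 0 0;0 0 0 0 0")

```text
clock: 7.9
eef_pos: [0.5403, 0.2891, 0.0524]
eef_rot: [[0.038, 0.998, -0.045], [0.999, -0.038, 0.004], [0.002, -0.045, -0.999]]
force: [-0.0, 0.5, -1.3]
gripper_width: 0.0115
```

Emit:
carry_out(deltas="0 0 0 5 0;0 0 0 0 0;0 0 0 4 0;0 0 0 0 0;0 0 0 0 0")

```text
clock: 8.4
eef_pos: [0.5403, 0.2902, 0.046]
eef_rot: [[0.038, 0.998, -0.044], [0.999, -0.037, 0.005], [0.004, -0.044, -0.999]]
force: [-2.9, -1.7, 4.7]
gripper_width: 0.0113
```

Emit:
carry_out(deltas="0 0 0 3 0;0 0 0 3 0;0 0 0 0 0;0 0 0 2 0;0 0 0 0 0")

```text
clock: 8.9
eef_pos: [0.5407, 0.2906, 0.0452]
eef_rot: [[0.039, 0.998, -0.042], [0.999, -0.039, 0.006], [0.005, -0.042, -0.999]]
force: [-2.3, -1.9, 4.4]
gripper_width: 0.0116
```

```bash
python3 - <<'E'
from h import *
o=[]
for n,(x0,y0,x1,y1) in(("scene",(310,280,510,430)),("side",(210,100,370,220))):
    im=ctrl.get_image(n); m=ctrl.camera_model(n)
    im=im[y0:y1,x0:x1,::-1]; o.append(cv2.resize(im,(400,300)))
    cv2.imwrite(f"pics/{n}3.png",o[-1])
cv2.imwrite("pics/both3.png",np.hstack(o))
E
```

```text
(no output)
```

View pics/both3.png

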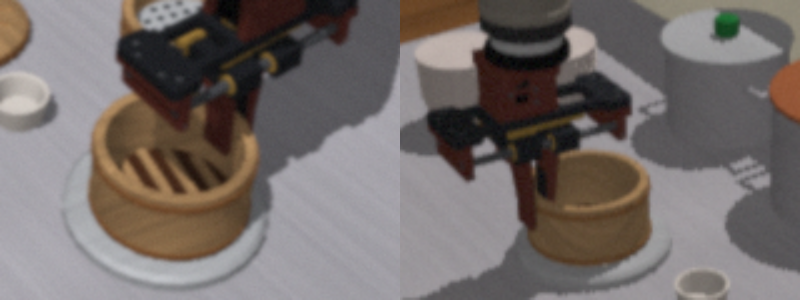

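The deep tier sits on the plate, apparently flat, in both views. I'll release it gently.

Emit:
carry_out(deltas="14 0 0 0 0;20 0 0 0 0;30 0 0 0 0;44 0 0 0 0;44 0 0 0 0")

```text
clock: 9.5
eef_pos: [0.5413, 0.2908, 0.0441]
eef_rot: [[0.039, 0.998, -0.042], [0.999, -0.039, 0.007], [0.005, -0.042, -0.999]]
force: [-1.1, 0.3, -0.4]
gripper_width: 0.041
```

Emit:
carry_out(deltas="44 0 0 -15 0;44 0 0 -40 0;44 0 0 -45 0;44 0 0 -40 0;44 0 0 0 0")

```text
clock: 10.0
eef_pos: [0.5472, 0.2896, 0.1918]
eef_rot: [[0.039, 0.998, -0.043], [0.999, -0.039, 0.006], [0.004, -0.043, -0.999]]
force: [0.4, 0.3, 0.1]
gripper_width: 0.044
```

```bash
python3 look.py deep2 .074 .595 .2865; python3 - <<'E'
from h import *
for n,p in(("scene",(392,340)),("side",(287,170))):
    m=ctrl.camera_model(n); im=ctrl.get_image(n); cv2.imwrite(f"pics/{n}4.png",im[:,:,::-1])
    q=proj(m,[.595,.2865,.074])[0]; print(n,q,fitrim(m,bamboo(im),q,.074,c0=(.595,.2865)))
E
```

```text
tcp [0.54716963 0.28961686 0.19181217] t 10.0 w 0.0440491483443712 F [0.42946799 0.33297858 0.10803126]
edge pts 176
rim fit [0.59536937 0.28950227] 89 rms mm 0.345325354257638
scene [395.38513023 349.95785017] (array([0.59435673, 0.29097479]), np.float64(0.0006199596725182168), (354, 324, 86, 86), 99)
side [284.6339346 172.2107644] (array([0.59310122, 0.28637612]), np.float64(0.0013923763963588874), (259, 160, 52, 47), 55)
```

View pics/v_deep2.png

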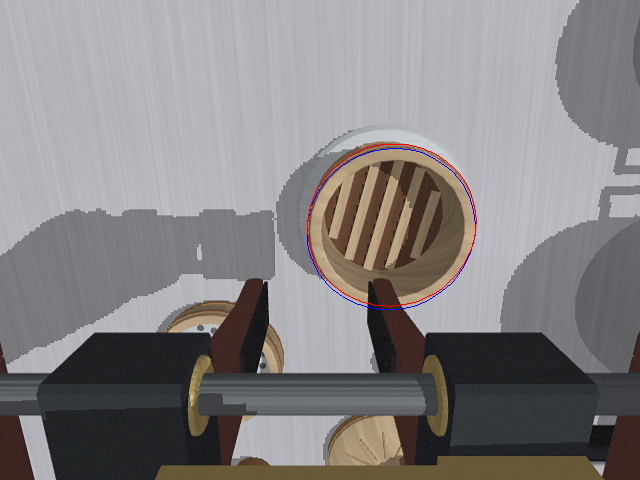

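The deep tier's rim fit is (0.5954, 0.2895), about 3 mm from the plate centre, and it stands flat. Now the middle tier, gripping its far (+x) wall so the load's sag works against the present tilt.

Emit:
carry_out(deltas="44 -48 -4 0 0;44 -48 -4 0 0;44 -48 -4 0 0;44 -48 -4 0 0;44 -48 -4 0 0")

```text
clock: 10.65
eef_pos: [0.5082, 0.0491, 0.178]
eef_rot: [[0.022, 0.998, -0.066], [1.0, -0.022, -0.001], [-0.002, -0.066, -0.998]]
force: [0.8, 0.7, 0.3]
gripper_width: 0.0442
```

Emit:
carry_out(deltas="44 -48 -4 0 0;44 -48 -4 0 0;44 -48 -4 0 0;44 -20 -4 0 0;44 0 0 0 0")

```text
clock: 11.15
eef_pos: [0.4782, -0.1273, 0.1722]
eef_rot: [[0.033, 0.996, -0.083], [0.999, -0.033, -0.002], [-0.005, -0.083, -0.997]]
force: [0.0, -0.6, -0.6]
gripper_width: 0.044
```

```bash
python3 look.py mid1 .046 .437 -.153; python3 -c "
from h import *
print(ctrl.read_state()['eef_rot'])"
```

```text
tcp [ 0.47817911 -0.12730189  0.17221414] t 11.15 w 0.04396447360299929 F [ 0.0154333  -0.64213773 -0.58823724]
edge pts 173
rim fit [ 0.43983887 -0.15286669] 87 rms mm 0.48465844654997414
[[ 0.03111455  0.99604915 -0.0831744 ]
 [ 0.99950536 -0.03138702 -0.00197005]
 [-0.00457286 -0.08307196 -0.99653306]]
```

View pics/v_mid1.png

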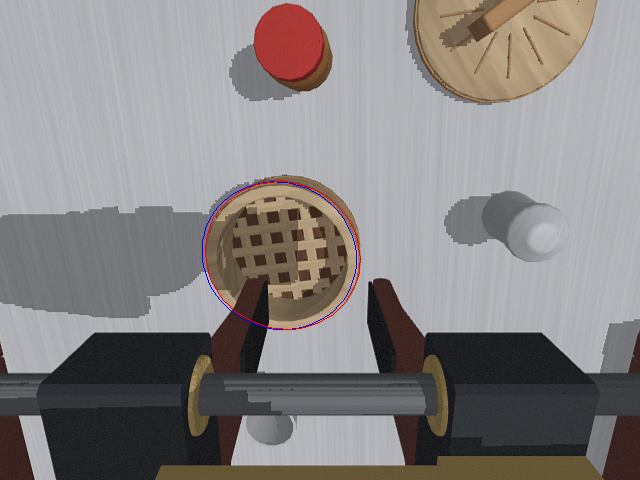

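The red overlay follows the middle tier rim, with its centre at about (0.440, −0.153). The tool has gathered 4.8° of tilt over many rows, so before grasping I'll find out which row type causes it.

Emit:
carry_out(deltas="44 0 0.1 0 0;44 0 -0.1 0 0;44 0 0.1 0 0;44 0 -0.1 0 0;44 0 0.1 0 0")

```text
clock: 11.7
eef_pos: [0.4791, -0.1185, 0.1702]
eef_rot: [[0.021, 0.996, -0.086], [1.0, -0.021, -0.0], [-0.002, -0.086, -0.996]]
force: [-0.5, 0.6, -1.0]
gripper_width: 0.0439
```

Emit:
carry_out(deltas="44 0 0 -48 0;44 0 0 -48 0;44 0 0 0 0")

```text
clock: 12.0
eef_pos: [0.4871, -0.1168, 0.268]
eef_rot: [[0.018, 0.996, -0.09], [1.0, -0.018, 0.0], [-0.001, -0.09, -0.996]]
force: [-0.5, 0.9, -0.4]
gripper_width: 0.044
```

Emit:
carry_out(deltas="44 0 0 48 0;44 0 0 48 0;44 0 0 0 0")

```text
clock: 12.3
eef_pos: [0.4819, -0.116, 0.1731]
eef_rot: [[0.016, 0.997, -0.08], [1.0, -0.016, -0.0], [-0.002, -0.08, -0.997]]
force: [-1.2, 0.5, -0.1]
gripper_width: 0.0442
```

Emit:
carry_out(deltas="44 0 48 0 0;44 0 48 0 0;44 0 0 0 0")

```text
clock: 12.6
eef_pos: [0.5788, -0.117, 0.1671]
eef_rot: [[0.016, 0.996, -0.083], [1.0, -0.016, 0.0], [-0.001, -0.083, -0.997]]
force: [-0.6, 0.1, 1.0]
gripper_width: 0.0443
```

Emit:
carry_out(deltas="44 0 -48 0 0;44 0 -48 0 0;44 0 0 0 0")

```text
clock: 12.9
eef_pos: [0.4823, -0.1149, 0.177]
eef_rot: [[0.014, 0.996, -0.084], [1.0, -0.014, 0.0], [-0.001, -0.084, -0.996]]
force: [0.5, -0.0, -0.2]
gripper_width: 0.0439
```

Emit:
carry_out(deltas="44 0 0 -48 0;44 0 0 0 0;44 0 0 48 0;44 0 0 0 0")

```text
clock: 13.3
eef_pos: [0.4847, -0.1151, 0.1851]
eef_rot: [[0.015, 0.997, -0.075], [1.0, -0.015, -0.0], [-0.002, -0.075, -0.997]]
force: [-0.2, 0.8, -1.1]
gripper_width: 0.044
```

Emit:
carry_out(deltas="44 0 0 0 8;44 0 0 0 8;44 0 0 0 -8;44 0 0 0 -8;44 0 0 0 0")

```text
clock: 13.8
eef_pos: [0.4897, -0.1153, 0.1953]
eef_rot: [[0.022, 0.997, -0.068], [1.0, -0.022, -0.001], [-0.002, -0.068, -0.998]]
force: [0.7, 0.5, -0.0]
gripper_width: 0.044
```

Emit:
carry_out(deltas="44 0 0 0 8;44 0 0 0 8;44 0 0 0 -8;44 0 0 0 -8;44 0 0 0 0")

```text
clock: 14.3
eef_pos: [0.4937, -0.1157, 0.2032]
eef_rot: [[0.048, 0.997, -0.061], [0.999, -0.048, -0.001], [-0.004, -0.061, -0.998]]
force: [-0.6, 0.8, 0.5]
gripper_width: 0.044
```

Emit:
carry_out(deltas="44 0 0 0 8;44 0 0 0 8;44 0 0 0 -8;44 0 0 0 -8;44 0 0 0 0")

```text
clock: 14.8
eef_pos: [0.4961, -0.1159, 0.2083]
eef_rot: [[0.086, 0.995, -0.056], [0.996, -0.086, -0.001], [-0.006, -0.056, -0.998]]
force: [0.0, -0.5, -0.3]
gripper_width: 0.044
```

Emit:
carry_out(deltas="44 0 0 -48 0;44 0 0 0 0;44 0 0 0 0;44 0 0 48 -1;44 0 0 0 -1")

```text
clock: 15.3
eef_pos: [0.4976, -0.1161, 0.2116]
eef_rot: [[0.081, 0.995, -0.052], [0.997, -0.081, -0.0], [-0.005, -0.052, -0.999]]
force: [-0.3, -0.2, -0.1]
gripper_width: 0.0439
```

Emit:
carry_out(deltas="44 0 0 1 -1;44 0 0 1 -1;44 0 0 1 -1;44 0 0 1 0;44 0 0 1 0")

```text
clock: 15.8
eef_pos: [0.5, -0.1165, 0.211]
eef_rot: [[0.03, 0.998, -0.047], [1.0, -0.03, -0.001], [-0.002, -0.047, -0.999]]
force: [-0.1, -0.5, 0.9]
gripper_width: 0.0439
```

Emit:
carry_out(deltas="44 0 0 30 0;44 0 0 5 0;44 0 0 5 0;44 0 0 5 0;44 0 0 0 0")

```text
clock: 16.3
eef_pos: [0.5001, -0.1168, 0.1677]
eef_rot: [[0.031, 0.999, -0.043], [1.0, -0.031, -0.001], [-0.003, -0.042, -0.999]]
force: [0.5, 0.3, -0.2]
gripper_width: 0.0439
```

Emit:
carry_out(deltas="44 0 0 -48 0;44 0 0 0 0;44 0 0 0 0;44 0 0 0 0;44 0 0 0 0")

```text
clock: 16.8
eef_pos: [0.5032, -0.1169, 0.2186]
eef_rot: [[0.031, 0.999, -0.04], [1.0, -0.031, -0.001], [-0.003, -0.04, -0.999]]
force: [0.9, 0.1, -0.2]
gripper_width: 0.0442
```

Emit:
carry_out(deltas="44 0 0 48 0;44 0 0 0 0;44 0 0 0 0;44 0 0 0 0;44 0 0 0 0")

```text
clock: 17.3
eef_pos: [0.5028, -0.1173, 0.1724]
eef_rot: [[0.031, 0.999, -0.038], [1.0, -0.031, -0.002], [-0.003, -0.038, -0.999]]
force: [1.1, 0.4, 0.8]
gripper_width: 0.044
```

Emit:
carry_out(deltas="44 0 0 16 0;44 0 0 16 0;44 0 0 16 0;44 0 0 16 0;44 0 0 16 0")

```text
clock: 17.8
eef_pos: [0.5073, -0.1184, 0.0988]
eef_rot: [[0.031, 0.999, -0.021], [1.0, -0.031, -0.003], [-0.004, -0.021, -1.0]]
force: [-0.5, 1.3, -0.3]
gripper_width: 0.0444
```

Now the behaviour is clear. Isolated rows followed by rests barely drift, while runs of downward rows turn the tilt back. It's down to about −1.2°, so I'll settle and look again.

Emit:
carry_out(deltas="44 0 0 0 0;44 0 0 0 0;44 -34 -10 0 2;44 0 0 0 0;44 0 0 0 0")

```text
clock: 18.3
eef_pos: [0.4993, -0.1528, 0.1035]
eef_rot: [[0.066, 0.998, -0.016], [0.998, -0.066, -0.004], [-0.005, -0.015, -1.0]]
force: [0.3, 0.1, -0.0]
gripper_width: 0.0441
```

```bash
python3 look.py mid2 .046 .438 -.153
```

```text
tcp [ 0.49929546 -0.15277967  0.10346719] t 18.3 w 0.04407887372572707 F [ 0.32048285  0.13689317 -0.03615706]
edge pts 174
rim fit [ 0.44039343 -0.15306858] 70 rms mm 0.6657486112113365
```

View pics/v_mid2.png

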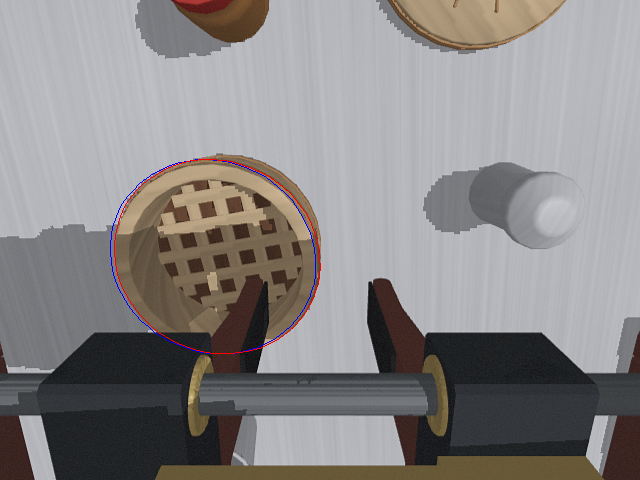

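Emit:
carry_out(deltas="44 0 -4 0 -4;44 0 0 0 0;44 0 0 15 0;44 0 0 15 0;44 0 0 0 0")

```text
clock: 18.85
eef_pos: [0.4983, -0.1513, 0.076]
eef_rot: [[-0.004, 1.0, -0.009], [1.0, 0.004, -0.004], [-0.004, -0.009, -1.0]]
force: [0.5, -0.1, 1.0]
gripper_width: 0.0438
```

Emit:
carry_out(deltas="44 -2 -4 0 0;44 0 0 0 0;44 0 0 20 0;44 0 0 20 0;44 0 0 0 0")

```text
clock: 19.35
eef_pos: [0.4968, -0.1535, 0.0389]
eef_rot: [[-0.002, 1.0, -0.003], [1.0, 0.002, -0.005], [-0.005, -0.003, -1.0]]
force: [-0.7, 0.1, 0.6]
gripper_width: 0.0442
```

Emit:
carry_out(deltas="44 0 -2 0 0;44 0 0 20 0;44 0 0 0 0;44 0 0 0 0")

```text
clock: 19.75
eef_pos: [0.497, -0.1543, 0.0229]
eef_rot: [[-0.001, 1.0, 0.002], [1.0, 0.001, -0.006], [-0.006, 0.002, -1.0]]
force: [0.3, -0.6, -0.1]
gripper_width: 0.044
```

Emit:
carry_out(deltas="0 0 0 0 0;0 0 0 0 0;0 0 0 0 0;0 0 0 0 0;0 0 0 0 0", newtons=30)

```text
clock: 20.25
eef_pos: [0.4983, -0.1548, 0.026]
eef_rot: [[-0.0, 1.0, 0.005], [1.0, 0.001, -0.007], [-0.007, 0.005, -1.0]]
force: [0.0, -0.0, -1.4]
gripper_width: 0.0091
```

Emit:
carry_out(deltas="0 0 0 -20 0;0 0 0 0 0;0 0 0 -45 0;0 0 0 0 0;0 0 0 0 0")

```text
clock: 20.75
eef_pos: [0.4966, -0.1538, 0.0894]
eef_rot: [[-0.001, 1.0, 0.001], [1.0, 0.001, -0.006], [-0.006, 0.001, -1.0]]
force: [-0.7, 0.4, -1.8]
gripper_width: 0.0094
```

Emit:
carry_out(deltas="0 0 0 -45 0;0 0 0 0 0;0 0 0 -30 0;0 0 0 0 0;0 0 0 0 0")

```text
clock: 21.25
eef_pos: [0.4938, -0.1524, 0.1595]
eef_rot: [[-0.002, 1.0, -0.007], [1.0, 0.002, -0.005], [-0.005, -0.007, -1.0]]
force: [0.5, 1.0, -2.3]
gripper_width: 0.0091
```

```bash
python3 - <<'E'
from h import *
for n in("scene","wrist"):
    cv2.imwrite(f"pics/{n}5.png",ctrl.get_image(n)[:,:,::-1])
a=cv2.imread("pics/scene5.png");b=cv2.imread("pics/wrist5.png")
cv2.imwrite("pics/both5.png",np.hstack([cv2.resize(a,(400,300)),cv2.resize(b,(400,300))]))
E
```

```text
(no output)
```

View pics/both5.png

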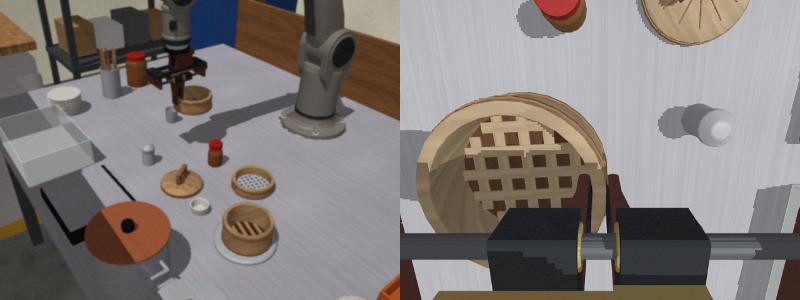

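```bash
python3 look.py mid3 .1795 .438 -.1525
```

```text
tcp [ 0.49403713 -0.15252099  0.15959069] t 21.35 w 0.009723529488623367 F [-0.16062013 -0.35337017 -1.57609603]
edge pts 113
rim fit [ 0.44159329 -0.1478347 ] 26 rms mm 0.7809372668508724
```

Emit:
carry_out(deltas="0 45 16 0 0;0 0 0 0 0;0 45 16 0 0;0 0 0 0 0;0 45 16 0 0")

```text
clock: 21.9
eef_pos: [0.5364, -0.0299, 0.1534]
eef_rot: [[0.008, 1.0, -0.015], [1.0, -0.008, -0.008], [-0.008, -0.015, -1.0]]
force: [0.3, -0.5, -1.7]
gripper_width: 0.0096
```

Emit:
carry_out(deltas="0 0 0 0 0;0 45 16 0 0;0 0 0 0 0;0 45 16 0 0;0 0 0 0 0")

```text
clock: 22.4
eef_pos: [0.5657, 0.0628, 0.148]
eef_rot: [[-0.008, 1.0, -0.019], [1.0, 0.008, -0.002], [-0.002, -0.019, -1.0]]
force: [-0.7, 0.9, -1.0]
gripper_width: 0.0091
```

Emit:
carry_out(deltas="0 45 17 0 0;0 0 0 0 0;0 45 17 0 0;0 0 0 0 0;0 45 17 0 0")

```text
clock: 22.9
eef_pos: [0.6073, 0.1802, 0.1418]
eef_rot: [[-0.011, 1.0, -0.027], [1.0, 0.011, -0.004], [-0.004, -0.027, -1.0]]
force: [1.7, -1.8, -1.3]
gripper_width: 0.0095
```

Emit:
carry_out(deltas="0 0 0 0 0;0 45 17 0 0;0 0 0 0 0;0 0 0 0 0;0 0 0 0 0")

```text
clock: 23.4
eef_pos: [0.6182, 0.2339, 0.1366]
eef_rot: [[-0.032, 0.999, -0.033], [0.999, 0.032, 0.005], [0.006, -0.033, -0.999]]
force: [-0.4, 0.1, -1.5]
gripper_width: 0.0093
```

Emit:
carry_out(deltas="0 27 17 0 0;0 0 0 0 0;0 27 17 0 0;0 0 0 0 0;0 0 0 0 0")

```text
clock: 23.9
eef_pos: [0.6495, 0.2863, 0.1337]
eef_rot: [[-0.03, 0.999, -0.037], [1.0, 0.03, 0.003], [0.004, -0.037, -0.999]]
force: [-0.4, -0.8, -1.7]
gripper_width: 0.0095
```

```bash
python3 - <<'E'
from h import *
s=ctrl.read_state(); p=s["eef_pos"];R=s["eef_rot"];print(p,R[:,2])
c=p+R@np.array([0,-.0555,0]); print("tier centre from grip",c)
E
python3 look.py mid4 .155 .591 .283
```

```text
[0.64947127 0.28625184 0.13369669] [-0.03686833  0.00279458 -0.99931622]
tier centre from grip [0.59403413 0.28457583 0.13573727]
tcp [0.64947127 0.28625184 0.13369669] t 23.9 w 0.00953702978862052 F [-0.40463496 -0.77626893 -1.68534727]
edge pts 89
rim fit [0.59658595 0.28855409] 20 rms mm 0.7277982686615923
```

View pics/v_mid4.png

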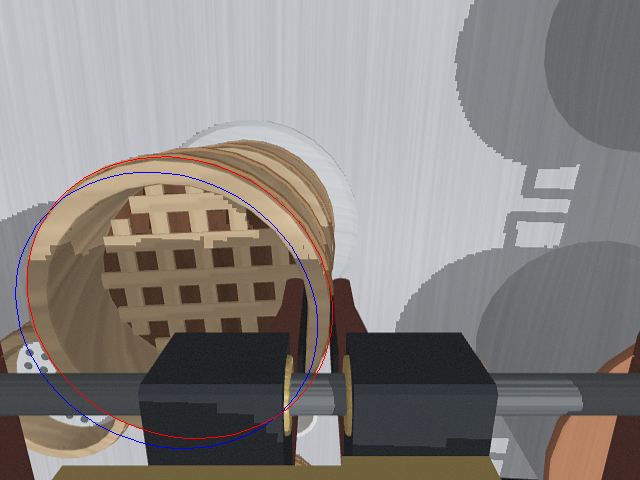

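The red overlay fits the held middle tier's rim, whose underside centre is about (0.595, 0.289), right above the deep tier. I'll lower it.

Emit:
carry_out(deltas="0 0 0 10 0;0 0 1 10 0;0 0 0 5 0;0 0 0 0 0;0 0 0 0 0")

```text
clock: 24.45
eef_pos: [0.6482, 0.2841, 0.1058]
eef_rot: [[-0.028, 0.999, -0.039], [1.0, 0.029, 0.002], [0.003, -0.039, -0.999]]
force: [0.2, -0.3, -0.9]
gripper_width: 0.0091
```

Emit:
carry_out(deltas="0 3 2 0 0;0 0 0 0 0;0 0 0 3 0;0 0 0 0 0;0 0 0 0 0")

```text
clock: 24.95
eef_pos: [0.6507, 0.2879, 0.1034]
eef_rot: [[-0.029, 0.999, -0.037], [1.0, 0.029, 0.003], [0.004, -0.037, -0.999]]
force: [-0.3, -0.4, -1.6]
gripper_width: 0.0099
```

```bash
python3 look.py mid5 .125 .5955 .289
python3 - <<'E'
from h import *
o=[]
for n,(x0,y0,x1,y1) in(("scene",(310,250,510,400)),("side",(210,100,370,220))):
    im=ctrl.get_image(n)[y0:y1,x0:x1,::-1]; o.append(cv2.resize(im,(400,300),interpolation=cv2.INTER_CUBIC))
cv2.imwrite("pics/both6.png",np.hstack(o))
E
```

```text
tcp [0.65068908 0.28786331 0.1034115 ] t 24.95 w 0.009889721968912071 F [-0.30044986 -0.43013307 -1.61454476]
edge pts 107
rim fit [0.59839812 0.29083541] 16 rms mm 0.8271010740236563
```

View pics/both6.png

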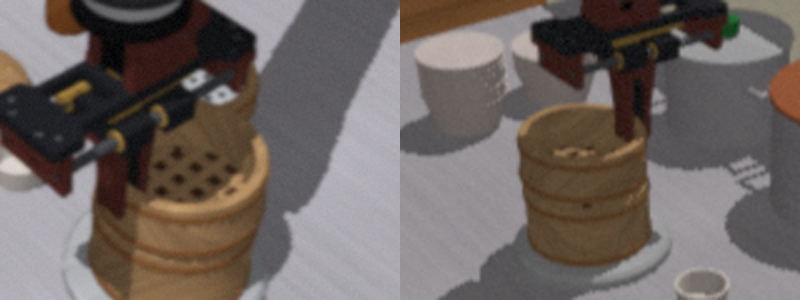

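View pics/v_mid5.png

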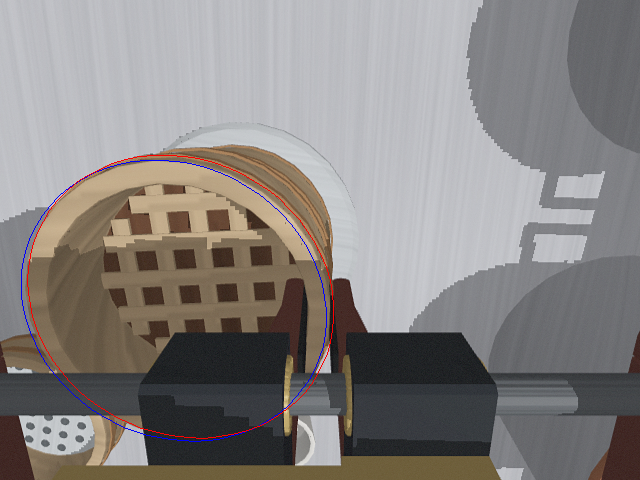

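Emit:
carry_out(deltas="0 -1 -1 3 0;0 0 0 0 0;0 0 0 2 0;0 0 0 0 0;0 0 0 0 0")

```text
clock: 25.6
eef_pos: [0.6509, 0.2872, 0.1005]
eef_rot: [[-0.028, 0.999, -0.034], [1.0, 0.028, 0.005], [0.006, -0.034, -0.999]]
force: [-1.6, 0.8, -1.1]
gripper_width: 0.0096
```

Emit:
carry_out(deltas="0 0 0 2 0;0 0 0 0 0;0 0 0 2 0;0 0 0 0 0;0 0 0 0 0")

```text
clock: 26.1
eef_pos: [0.6532, 0.2878, 0.1002]
eef_rot: [[-0.028, 0.999, -0.028], [1.0, 0.028, 0.007], [0.008, -0.028, -1.0]]
force: [0.1, 0.1, 0.1]
gripper_width: 0.0094
```

Emit:
carry_out(deltas="0 0 0 2 0;0 0 0 0 0;0 0 0 2 0;0 0 0 0 0;0 0 0 0 0")

```text
clock: 26.6
eef_pos: [0.6554, 0.2883, 0.1001]
eef_rot: [[-0.028, 0.999, -0.024], [1.0, 0.028, 0.008], [0.009, -0.023, -1.0]]
force: [-0.5, -0.0, 1.9]
gripper_width: 0.0091
```

Emit:
carry_out(deltas="0 0 -5 -1 0;0 0 0 0 0;0 0 0 0 0")

```text
clock: 26.9
eef_pos: [0.6493, 0.2882, 0.1001]
eef_rot: [[-0.028, 0.999, -0.025], [1.0, 0.028, 0.008], [0.009, -0.025, -1.0]]
force: [0.2, -0.9, 2.8]
gripper_width: 0.0091
```

```bash
python3 look.py mid6 .120 .5955 .289
python3 - <<'E'
from h import *
o=[]
for n,(x0,y0,x1,y1) in(("scene",(310,250,510,400)),("side",(210,100,370,220))):
    im=ctrl.get_image(n)[y0:y1,x0:x1,::-1]; o.append(cv2.resize(im,(400,300),interpolation=cv2.INTER_CUBIC))
cv2.imwrite("pics/both7.png",np.hstack(o))
E
```

```text
tcp [0.64926689 0.28823874 0.10014797] t 26.9 w 0.009089647110098596 F [ 0.16626156 -0.94073414  2.7978445 ]
edge pts 118
rim fit [0.59590905 0.29053348] 19 rms mm 0.903611204666433
```

View pics/both7.png

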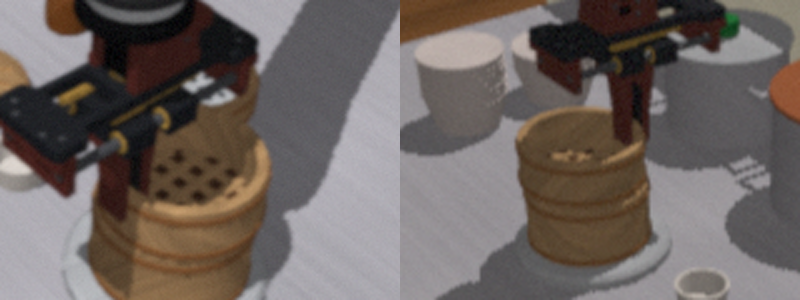

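Emit:
carry_out(deltas="0 0 -1 3 0;0 0 -1 3 0;0 0 -1 3 0;0 0 -1 3 0;0 0 0 0 0")

```text
clock: 27.55
eef_pos: [0.6516, 0.2887, 0.1007]
eef_rot: [[-0.026, 1.0, -0.012], [1.0, 0.026, 0.012], [0.013, -0.011, -1.0]]
force: [0.4, 1.5, -2.1]
gripper_width: 0.0091
```

Emit:
carry_out(deltas="0 0 -1 3 0;0 0 -2 3 0;0 0 -1 2 0;0 0 0 0 0;0 0 0 0 0")

```text
clock: 28.05
eef_pos: [0.6525, 0.2893, 0.1002]
eef_rot: [[-0.025, 1.0, -0.001], [1.0, 0.025, 0.016], [0.016, -0.0, -1.0]]
force: [-0.2, 1.1, 2.5]
gripper_width: 0.0094
```

Emit:
carry_out(deltas="0 0 -3 0 0;0 0 0 0 0;10 0 0 0 0;12 0 0 0 0;14 0 0 0 0")

```text
clock: 28.55
eef_pos: [0.6495, 0.2893, 0.0988]
eef_rot: [[-0.025, 1.0, -0.0], [1.0, 0.025, 0.016], [0.016, -0.0, -1.0]]
force: [0.4, 0.1, 0.0]
gripper_width: 0.0133
```

Emit:
carry_out(deltas="20 0 0 0 0;30 0 0 0 0;44 0 0 0 0;44 0 0 0 0;44 0 0 0 0")

```text
clock: 29.05
eef_pos: [0.6483, 0.2888, 0.0971]
eef_rot: [[-0.025, 1.0, -0.003], [1.0, 0.025, 0.015], [0.015, -0.003, -1.0]]
force: [0.5, 0.2, -0.1]
gripper_width: 0.0439
```

Emit:
carry_out(deltas="44 0 0 -45 0;44 0 0 0 0;44 0 0 -45 0;44 0 0 0 0;44 0 0 0 0")

```text
clock: 29.55
eef_pos: [0.6485, 0.2874, 0.1876]
eef_rot: [[-0.025, 1.0, -0.004], [1.0, 0.025, 0.014], [0.014, -0.003, -1.0]]
force: [-0.0, 0.5, -0.7]
gripper_width: 0.0442
```

```bash
python3 look.py mid7 .120 .5955 .289; python3 - <<'E'
from h import *
for n in("scene","side"):
    m=ctrl.camera_model(n); im=ctrl.get_image(n); cv2.imwrite(f"pics/{n}8.png",im[:,:,::-1])
    q=proj(m,[.595,.289,.120])[0]; print(n,q,fitrim(m,bamboo(im),q,.120,c0=(.595,.289)))
E
```

```text
tcp [0.64849887 0.28742728 0.18762762] t 29.55 w 0.04421026441157451 F [-0.03792955  0.53017437 -0.67549195]
edge pts 174
rim fit [0.59771148 0.29318128] 91 rms mm 0.5451193501289445
scene [399.49291666 327.53674455] (array([0.59091515, 0.28904366]), np.float64(0.00775605391119002), (354, 265, 92, 145), 107)
side [282.79846557 154.62329957] (array([0.59250287, 0.29135527]), np.float64(0.0015164203073975966), (257, 143, 54, 64), 55)
```

View pics/v_mid7.png

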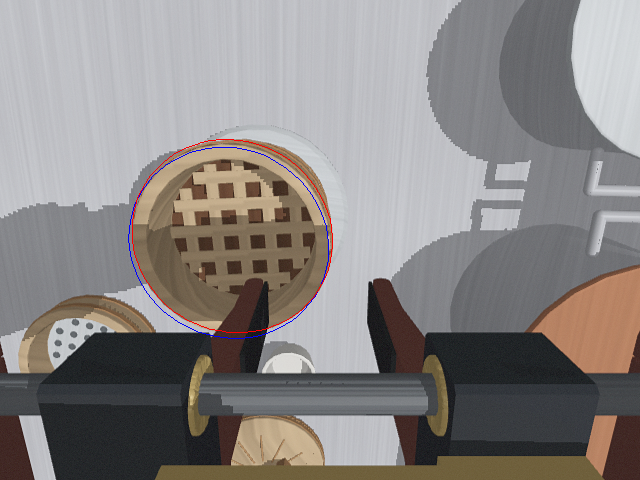

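View pics/scene8.png

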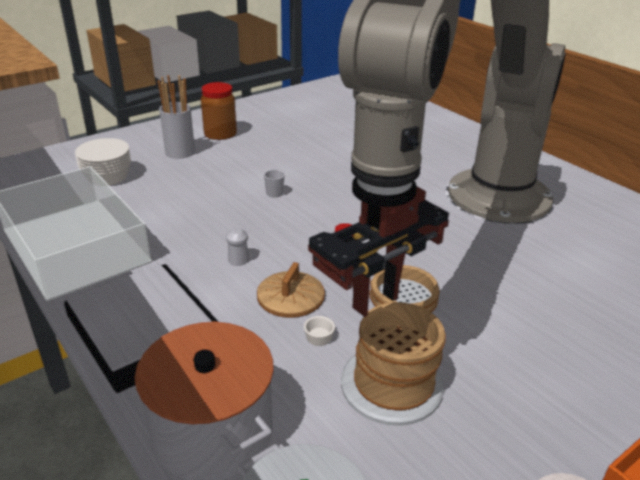

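The stack of two looks aligned: the middle rim is at about (0.597, 0.291), within about 3 mm of the deep tier, and all bystanders are in place. The shallow tier is next, at its far wall.

Emit:
carry_out(deltas="44 -32 -34 0 0;44 0 0 0 0;44 -32 -34 0 0;44 0 0 0 0;44 -32 -34 0 0")

```text
clock: 30.2
eef_pos: [0.5483, 0.1938, 0.1783]
eef_rot: [[-0.029, 0.999, -0.018], [1.0, 0.029, 0.008], [0.009, -0.018, -1.0]]
force: [-0.5, -0.1, 0.6]
gripper_width: 0.0445
```

Emit:
carry_out(deltas="44 0 0 0 0;44 -32 -34 0 0;44 0 0 0 0;44 -16 -20 0 0;44 0 0 0 0")

```text
clock: 30.7
eef_pos: [0.4906, 0.1389, 0.1749]
eef_rot: [[-0.023, 0.999, -0.03], [1.0, 0.023, 0.001], [0.001, -0.03, -1.0]]
force: [0.2, 0.6, -0.6]
gripper_width: 0.0442
```

```bash
python3 look.py sh1 .032 .437 .144
```

```text
tcp [0.49055786 0.13890525 0.17492401] t 30.7 w 0.04417848788013942 F [ 0.24863273  0.64804769 -0.63857918]
edge pts 180
rim fit [0.43964861 0.14470209] 97 rms mm 0.5501226571127914
```

View pics/v_sh1.png

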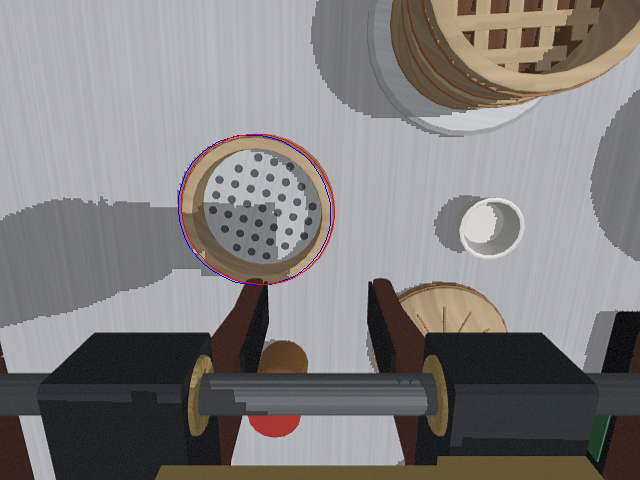

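Emit:
carry_out(deltas="44 6 5 0 0;44 0 0 0 0;44 0 0 16 0;44 0 0 16 0;44 0 0 16 0")

```text
clock: 31.25
eef_pos: [0.5029, 0.1532, 0.1286]
eef_rot: [[-0.027, 0.999, -0.019], [1.0, 0.027, 0.007], [0.008, -0.019, -1.0]]
force: [0.8, 0.2, 0.3]
gripper_width: 0.0441
```

Emit:
carry_out(deltas="44 0 0 16 0;44 0 0 16 0;44 0 0 16 0;44 0 0 0 0;44 0 0 0 0")

```text
clock: 31.75
eef_pos: [0.5044, 0.1577, 0.0766]
eef_rot: [[-0.031, 0.999, -0.02], [0.999, 0.031, 0.007], [0.008, -0.02, -1.0]]
force: [0.4, 0.4, 0.0]
gripper_width: 0.0437
```

Emit:
carry_out(deltas="44 -12 -9 0 0;44 0 0 0 0;44 0 0 0 0;44 0 0 14 0;44 0 0 0 0")

```text
clock: 32.25
eef_pos: [0.4972, 0.145, 0.0657]
eef_rot: [[-0.031, 0.999, -0.015], [0.999, 0.031, 0.009], [0.01, -0.015, -1.0]]
force: [-0.3, 1.4, -0.3]
gripper_width: 0.0442
```

Emit:
carry_out(deltas="44 0 -2 10 0;44 0 0 12 0;44 0 0 8 0;44 0 0 0 0;44 0 0 0 0")

```text
clock: 32.75
eef_pos: [0.4953, 0.1457, 0.0344]
eef_rot: [[-0.031, 0.999, -0.014], [0.999, 0.031, 0.01], [0.01, -0.013, -1.0]]
force: [0.6, 0.5, -0.3]
gripper_width: 0.0441
```

Emit:
carry_out(deltas="44 0 0 8 0;44 0 0 8 0;44 0 0 5 0;44 0 0 0 0;44 0 0 0 0")

```text
clock: 33.25
eef_pos: [0.4953, 0.146, 0.0117]
eef_rot: [[-0.031, 0.999, -0.013], [0.999, 0.031, 0.01], [0.011, -0.013, -1.0]]
force: [0.6, 0.7, 0.5]
gripper_width: 0.0438
```

```bash
python3 look.py sh2 .032 .4396 .1447
```

```text
tcp [0.49530509 0.14600645 0.01165125] t 33.25 w 0.04382248098754905 F [0.57996799 0.66561577 0.48625381]
edge pts 112
rim fit [0.44044265 0.14569493] 25 rms mm 1.0259148743174793
```

View pics/v_sh2.png

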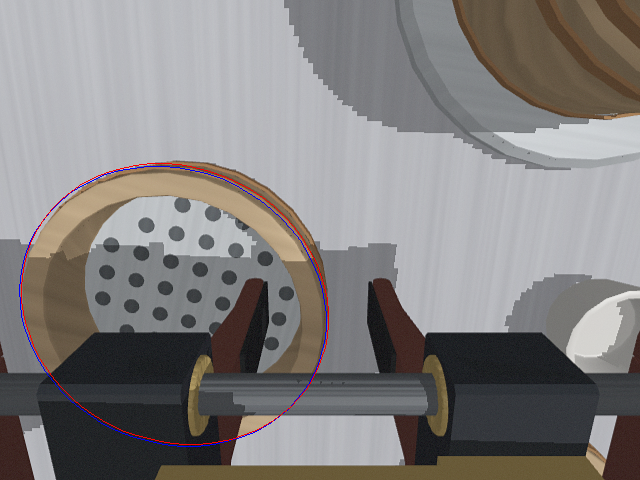

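The inner finger is inside the shallow tier's wall and the outer finger is outside it, with the TCP 5 mm above the floor. Closing.

Emit:
carry_out(deltas="0 0 0 0 0;0 0 0 0 0;0 0 0 0 0;0 0 0 0 0;0 0 0 0 0", newtons=30)

```text
clock: 33.8
eef_pos: [0.4957, 0.1461, 0.0124]
eef_rot: [[-0.031, 0.999, -0.012], [0.999, 0.031, 0.011], [0.011, -0.012, -1.0]]
force: [-0.5, 0.3, -1.4]
gripper_width: 0.0105
```

Emit:
carry_out(deltas="0 0 0 -20 0;0 0 0 0 0;0 0 0 -45 0;0 0 0 0 0;0 0 0 0 0")

```text
clock: 34.3
eef_pos: [0.4952, 0.145, 0.0763]
eef_rot: [[-0.031, 0.999, -0.016], [0.999, 0.031, 0.009], [0.01, -0.016, -1.0]]
force: [-0.5, 0.1, -1.7]
gripper_width: 0.0108
```

Emit:
carry_out(deltas="0 0 0 -45 0;0 0 0 0 0;0 0 0 -45 0;0 0 0 0 0;0 0 0 0 0")

```text
clock: 34.8
eef_pos: [0.4942, 0.1434, 0.1621]
eef_rot: [[-0.031, 0.999, -0.024], [0.999, 0.031, 0.006], [0.007, -0.023, -1.0]]
force: [-0.3, -0.1, -1.1]
gripper_width: 0.0107
```

Emit:
carry_out(deltas="0 0 0 -35 0;0 0 0 0 0;0 32 34 0 0;0 0 0 0 0;0 0 0 0 0")

```text
clock: 35.3
eef_pos: [0.5238, 0.1745, 0.1871]
eef_rot: [[-0.031, 0.999, -0.037], [1.0, 0.031, -0.0], [0.001, -0.037, -0.999]]
force: [-1.4, 0.9, -0.6]
gripper_width: 0.011
```

```bash
python3 - <<'E'
from h import *
for n in("scene","wrist"):
    cv2.imwrite(f"pics/{n}9.png",ctrl.get_image(n)[:,:,::-1])
a=cv2.imread("pics/scene9.png");b=cv2.imread("pics/wrist9.png")
cv2.imwrite("pics/both9.png",np.hstack([cv2.resize(a,(400,300)),cv2.resize(b,(400,300))]))
E
```

```text
(no output)
```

View pics/both9.png

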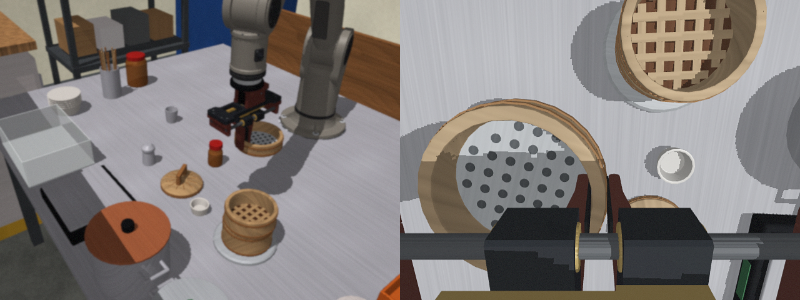

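Emit:
carry_out(deltas="0 29 32 0 0;0 0 0 0 0;0 29 32 0 0;0 0 0 0 0;0 29 32 0 0")

```text
clock: 35.9
eef_pos: [0.6103, 0.2559, 0.1766]
eef_rot: [[-0.024, 0.998, -0.051], [1.0, 0.024, -0.01], [-0.009, -0.052, -0.999]]
force: [1.3, -0.1, -0.9]
gripper_width: 0.0111
```

Emit:
carry_out(deltas="0 0 0 0 0;0 20 22 0 0;0 0 0 0 0;0 0 0 0 0;0 0 0 0 0")

```text
clock: 36.4
eef_pos: [0.6308, 0.2782, 0.1712]
eef_rot: [[-0.027, 0.998, -0.055], [1.0, 0.027, -0.011], [-0.009, -0.056, -0.998]]
force: [-0.2, 0.8, -1.1]
gripper_width: 0.0105
```

Emit:
carry_out(deltas="0 13 22 0 0;0 0 0 0 0;0 0 0 0 0;0 0 0 10 0;0 0 0 0 0")

```text
clock: 36.9
eef_pos: [0.65, 0.2876, 0.1603]
eef_rot: [[-0.024, 0.998, -0.056], [1.0, 0.024, -0.012], [-0.011, -0.056, -0.998]]
force: [-0.7, -0.4, -1.6]
gripper_width: 0.0106
```

```bash
python3 look.py sh3 .182 .5965 .2905
```

```text
tcp [0.65001973 0.28756481 0.16030389] t 36.9 w 0.010613719035998458 F [-0.72800672 -0.38480033 -1.59485535]
edge pts 114
rim fit [0.59596392 0.28574889] 29 rms mm 0.7190317936576708
```

View pics/v_sh3.png

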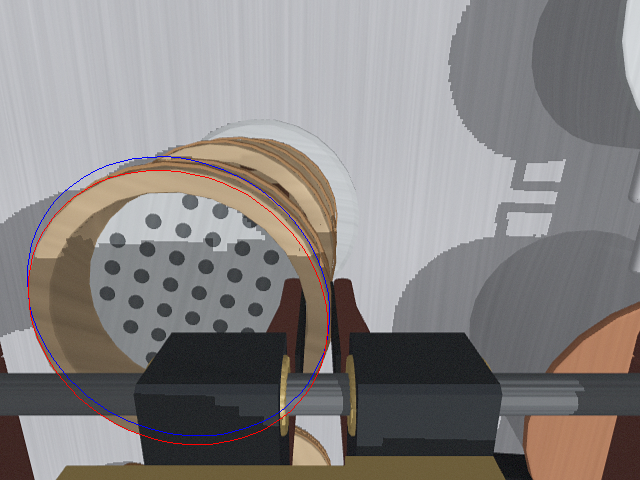

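Emit:
carry_out(deltas="0 5 3 0 0;0 0 0 0 0;0 0 0 10 0;0 0 1 10 0;0 0 0 0 0")

```text
clock: 37.45
eef_pos: [0.6533, 0.293, 0.1397]
eef_rot: [[-0.025, 0.998, -0.054], [1.0, 0.024, -0.012], [-0.01, -0.054, -0.998]]
force: [-1.0, 0.2, -0.8]
gripper_width: 0.0109
```

Emit:
carry_out(deltas="0 0 -1 5 0;0 0 0 0 0;0 0 0 3 0;0 0 0 0 0;0 0 0 0 0")

```text
clock: 37.95
eef_pos: [0.6538, 0.2931, 0.1336]
eef_rot: [[-0.024, 0.998, -0.05], [1.0, 0.023, -0.01], [-0.009, -0.05, -0.999]]
force: [-0.2, -0.4, -0.0]
gripper_width: 0.011
```

Emit:
carry_out(deltas="0 0 0 3 0;0 0 0 3 0;0 0 -1 3 0;0 0 -1 3 0;0 0 0 0 0")

```text
clock: 38.45
eef_pos: [0.6584, 0.2948, 0.1331]
eef_rot: [[-0.022, 0.999, -0.033], [1.0, 0.022, -0.003], [-0.002, -0.033, -0.999]]
force: [0.2, 0.5, -0.9]
gripper_width: 0.0109
```

Emit:
carry_out(deltas="0 -1 -3 3 0;0 0 -2 3 0;0 0 -2 3 0;0 0 -2 3 0;0 0 0 0 0")

```text
clock: 38.95
eef_pos: [0.6586, 0.2947, 0.1328]
eef_rot: [[-0.019, 1.0, -0.01], [1.0, 0.019, 0.005], [0.006, -0.01, -1.0]]
force: [-0.4, -0.3, -0.5]
gripper_width: 0.011
```

Emit:
carry_out(deltas="0 -3 -4 -1 0;0 0 0 0 0;0 0 -3 0 0;0 0 0 0 0;0 0 0 0 0")

```text
clock: 39.45
eef_pos: [0.6505, 0.2908, 0.1325]
eef_rot: [[-0.019, 1.0, -0.011], [1.0, 0.019, 0.005], [0.005, -0.011, -1.0]]
force: [1.2, -0.1, 2.1]
gripper_width: 0.0106
```

```bash
python3 look.py sh4 .152 .5965 .2905
python3 - <<'E'
from h import *
o=[]
for n,(x0,y0,x1,y1) in(("scene",(310,230,510,380)),("side",(210,80,370,200))):
    im=ctrl.get_image(n)[y0:y1,x0:x1,::-1]; o.append(cv2.resize(im,(400,300),interpolation=cv2.INTER_CUBIC))
cv2.imwrite("pics/both10.png",np.hstack(o))
E
```

```text
tcp [0.65050733 0.29080846 0.13245153] t 39.45 w 0.010615170561898073 F [ 1.20024063 -0.0741637   2.08056157]
edge pts 114
rim fit [0.59805313 0.29105422] 26 rms mm 0.6251870921404076
```

View pics/both10.png

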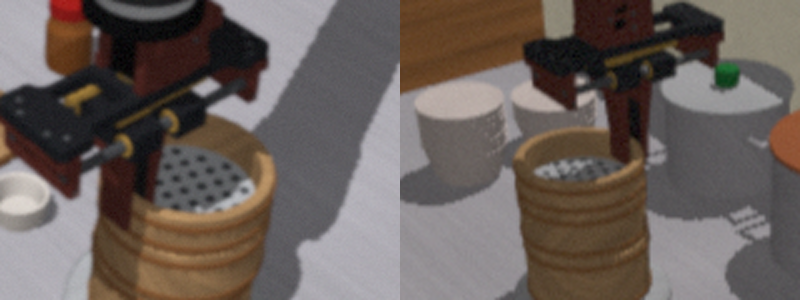

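View pics/v_sh4.png

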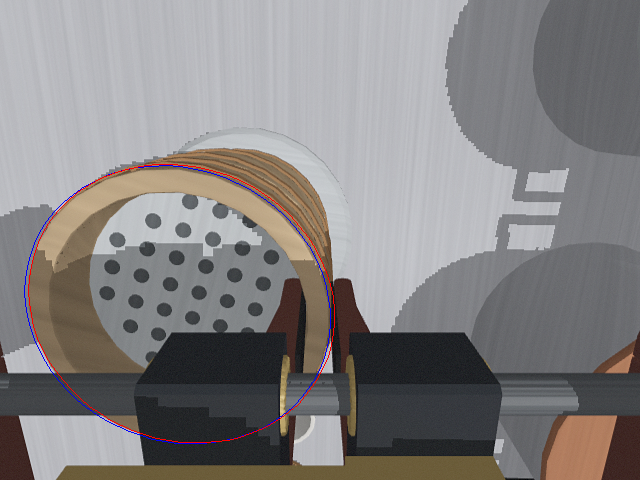

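The shallow tier lines up with the walls below in both outside views, with its rim fit at (0.598, 0.291). Releasing.

Emit:
carry_out(deltas="12 0 0 0 0;14 0 0 0 0;20 0 0 0 0;30 0 0 0 0;44 0 0 0 0")

```text
clock: 40.1
eef_pos: [0.6494, 0.291, 0.1309]
eef_rot: [[-0.02, 1.0, -0.014], [1.0, 0.02, 0.004], [0.004, -0.014, -1.0]]
force: [0.1, -0.4, -0.0]
gripper_width: 0.0324
```

Emit:
carry_out(deltas="44 0 0 0 0;44 0 0 -45 0;44 0 0 0 0;44 0 0 -45 0;44 0 0 0 0")

```text
clock: 40.6
eef_pos: [0.6505, 0.2907, 0.2212]
eef_rot: [[-0.02, 1.0, -0.015], [1.0, 0.02, 0.003], [0.004, -0.015, -1.0]]
force: [0.3, 0.2, 1.2]
gripper_width: 0.0444
```

```bash
python3 look.py sh5 .152 .5965 .2905
python3 - <<'E'
from h import *
o=[]
for n,(x0,y0,x1,y1) in(("scene",(310,230,510,430)),("side",(210,80,370,240))):
    im=ctrl.get_image(n); m=ctrl.camera_model(n)
    q=proj(m,[.595,.289,.152])[0]; print(n,fitrim(m,bamboo(im),q,.152,c0=(.595,.289)))
    im=im[y0:y1,x0:x1,::-1]; o.append(cv2.resize(im,(400,400),interpolation=cv2.INTER_CUBIC))
cv2.imwrite("pics/both11.png",np.hstack(o))
E
```

```text
tcp [0.65052429 0.29066614 0.22120509] t 40.6 w 0.04436378225551039 F [0.30075475 0.17841679 1.23977102]
edge pts 174
rim fit [0.59734962 0.29178794] 87 rms mm 0.5589026711743318
scene (array([0.59541199, 0.29332039]), np.float64(0.00149288549746901), (354, 283, 95, 127), 106)
side (array([0.59227299, 0.29233608]), np.float64(0.0020585675433281323), (255, 130, 56, 77), 55)
```

View pics/both11.png

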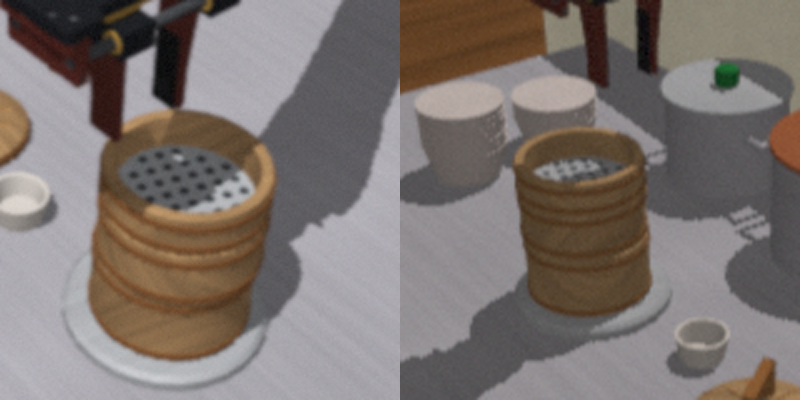

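View pics/v_sh5.png

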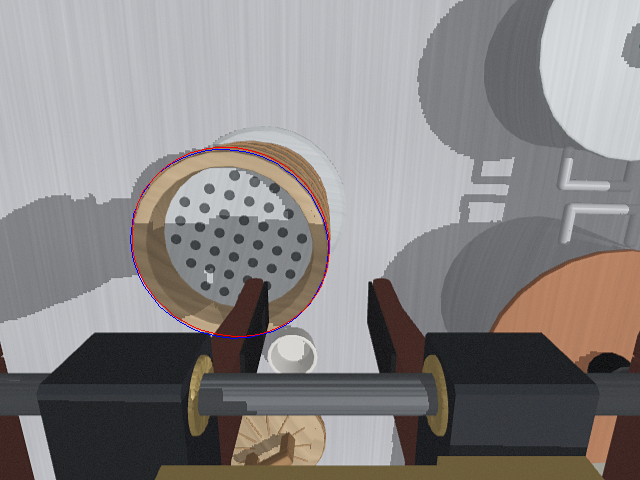

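The three tiers are stacked and line up. Now to the lid.

Emit:
carry_out(deltas="70 -45 -9 0 0;70 0 0 0 0;70 -45 -9 0 0;70 0 0 0 0;70 -45 -9 0 0")

```text
clock: 41.25
eef_pos: [0.6198, 0.1646, 0.2086]
eef_rot: [[-0.029, 0.999, -0.034], [1.0, 0.029, -0.003], [-0.002, -0.034, -0.999]]
force: [0.9, 0.8, -0.4]
gripper_width: 0.0699
```

Emit:
carry_out(deltas="70 0 0 0 0;70 -45 -9 0 0;70 0 0 0 0;70 -45 -9 0 0;70 0 0 0 0")

```text
clock: 41.75
eef_pos: [0.6034, 0.0676, 0.206]
eef_rot: [[-0.013, 0.999, -0.04], [1.0, 0.012, -0.013], [-0.012, -0.04, -0.999]]
force: [0.0, -0.1, -0.5]
gripper_width: 0.0698
```

```bash
python3 look.py lid1 .010 .600 .019; python3 -c "
from h import *
print(ctrl.read_state()['eef_rot'])"
```

```text
tcp [0.60335046 0.06755405 0.20604906] t 41.75 w 0.0698065321783579 F [ 0.00059186 -0.12481915 -0.48205143]
edge pts 180
rim fit [0.60059931 0.01824825] 99 rms mm 0.6306418530720405
[[-0.01702032  0.99907072 -0.03959802]
 [ 0.99981752  0.01666276 -0.00934238]
 [-0.00867388 -0.03974981 -0.99917202]]
```

View pics/v_lid1.png

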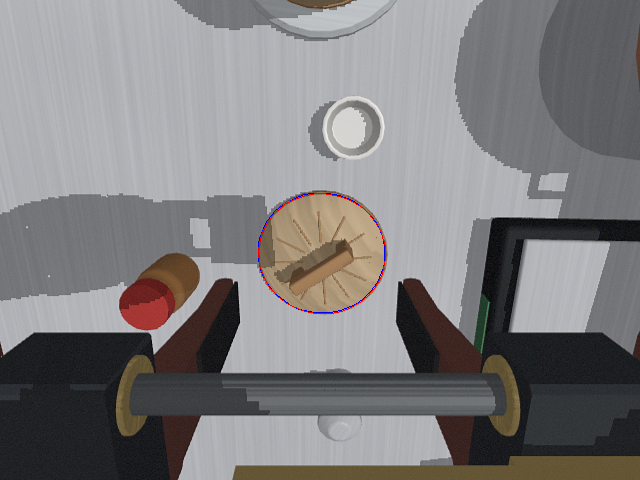

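```bash
python3 - <<'E'
from h import *
im=cv2.imread("pics/w_lid1.png")[:,:,::-1].copy(); m=ctrl.camera_model("wrist")
h=cv2.cvtColor(im,cv2.COLOR_RGB2HSV)
for p in((320,271),(340,258),(300,230),(310,255)): print(p,h[p[1],p[0]],im[p[1],p[0]])
cv2.imwrite("pics/bar.png",cv2.resize(im[180:320,250:395,::-1],None,fx=4,fy=4,interpolation=cv2.INTER_CUBIC))
E
```

```text
(320, 271) [ 15 114 163] [163 127  90]
(340, 258) [ 15 120 164] [164 125  87]
(300, 230) [ 15 114 156] [156 120  86]
(310, 255) [ 17  80 109] [109  94  75]
```

View pics/bar.png

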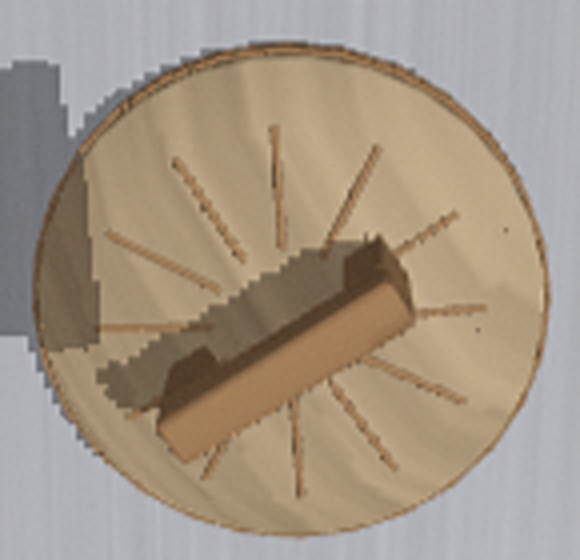

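```bash
python3 - <<'E'
from h import *
m=ctrl.camera_model("wrist")
c=np.array([(158,418),(185,464),(413,320),(390,283)])/4+[250,180]
W,_=ray(m,c,.056); print(W, W.mean(0)); a=(W[0]+W[1])/2;b=(W[2]+W[3])/2
print(np.linalg.norm(b-a),np.degrees(np.arctan2(*(b-a)[::-1])),np.linalg.norm(W[0]-W[1]))
s=ctrl.read_state();y=s["eef_rot"][:,1];print("tooly ang",np.degrees(np.arctan2(y[1],y[0])))
E
```

```text
[[0.57531629 0.01436906]
 [0.58104161 0.00396465]
 [0.62802328 0.03797946]
 [0.6230007  0.0458562 ]] [0.60184547 0.02554234]
0.05755903807092641 34.680378359059226 0.011875648197127501
tooly ang 0.9555051344492913
```

```bash
python3 - <<'E'
from h import *
s0=ctrl.read_state()["eef_pos"];m=ctrl.camera_model("wrist");im=ctrl.get_image("wrist");s1=ctrl.read_state()["eef_pos"];print(s0,s1)
np.save("pics/m.npy",m["view"]); cv2.imwrite("pics/w_lid2.png",im[:,:,::-1])
cv2.imwrite("pics/bar2.png",cv2.resize(im[180:320,250:395,::-1],None,fx=4,fy=4,interpolation=cv2.INTER_CUBIC))
E
```

```text
[0.60347772 0.07246387 0.20591318] [0.60357312 0.07500566 0.20598801]
```

View pics/bar2.png

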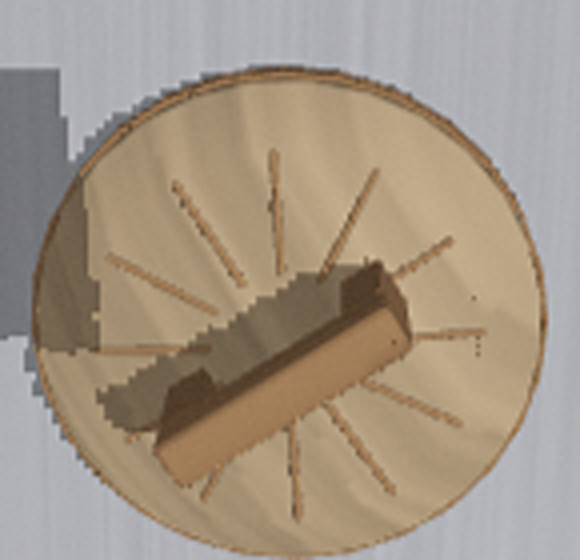

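```bash
python3 - <<'E'
from h import *
m=dict(ctrl.camera_model("wrist")); m["view"]=np.load("pics/m.npy")
c=np.array([(155,442),(183,487),(412,343),(388,304)])/4+[250,180]
W,_=ray(m,c,.056); print(W.mean(0)); a=(W[0]+W[1])/2;b=(W[2]+W[3])/2
print(np.linalg.norm(b-a),np.degrees(np.arctan2(*(b-a)[::-1])))
E
```

```text
[0.60151763 0.02041244]
0.058285536633407325 34.975427892827014
```

Lid: rim fit (0.6005, 0.0185), bar centre (0.6015, 0.020), bar direction about 35°. The arm was still settling in the earlier frame, so I measured it again. Next I'll turn the jaws across the bar.

Emit:
carry_out(deltas="50 0 0 0 8;50 0 0 0 8;50 0 0 0 8;50 0 0 0 8;50 0 0 0 8")

```text
clock: 42.35
eef_pos: [0.603, 0.0783, 0.2038]
eef_rot: [[0.645, 0.763, -0.043], [0.764, -0.646, -0.008], [-0.034, -0.028, -0.999]]
force: [-0.4, -0.6, 0.9]
gripper_width: 0.0498
```

Emit:
carry_out(deltas="50 0 0 0 8;50 0 0 0 8;50 0 0 0 0;50 0 0 0 0;50 0 0 0 0")

```text
clock: 42.85
eef_pos: [0.6025, 0.0823, 0.2018]
eef_rot: [[0.832, 0.553, -0.046], [0.554, -0.833, -0.009], [-0.043, -0.018, -0.999]]
force: [-0.0, -0.2, 0.7]
gripper_width: 0.0503
```

Emit:
carry_out(deltas="50 -18 26 0 -1.2;50 0 0 0 0;50 -18 26 0 0;50 0 0 0 0;50 0 0 0 0")

```text
clock: 43.35
eef_pos: [0.6025, 0.0192, 0.2022]
eef_rot: [[0.813, 0.58, -0.046], [0.581, -0.814, -0.008], [-0.042, -0.02, -0.999]]
force: [0.5, 0.6, 0.7]
gripper_width: 0.05
```

Emit:
carry_out(deltas="50 0 0 16 0;50 0 0 16 0;50 0 0 16 0;50 0 0 16 0;50 0 0 16 0")

```text
clock: 43.85
eef_pos: [0.6016, 0.0226, 0.1225]
eef_rot: [[0.809, 0.586, -0.039], [0.586, -0.81, -0.006], [-0.035, -0.018, -0.999]]
force: [1.0, -0.2, -0.2]
gripper_width: 0.0498
```

Emit:
carry_out(deltas="50 0 0 0 0;50 0 0 -48 0;50 0 0 0 0;50 0 0 0 0;50 0 0 0 0")

```text
clock: 44.35
eef_pos: [0.6029, 0.0264, 0.1714]
eef_rot: [[0.806, 0.591, -0.042], [0.591, -0.806, -0.005], [-0.037, -0.021, -0.999]]
force: [0.5, 0.5, 0.0]
gripper_width: 0.05
```

Emit:
carry_out(deltas="50 0 0 10 0;50 0 0 10 0;50 0 0 10 0;50 0 0 10 0;50 0 0 10 0")

```text
clock: 44.85
eef_pos: [0.5998, 0.0264, 0.1166]
eef_rot: [[0.805, 0.591, -0.044], [0.592, -0.806, -0.005], [-0.038, -0.022, -0.999]]
force: [0.0, 0.3, -0.2]
gripper_width: 0.0495
```

Emit:
carry_out(deltas="50 0 0 6 0;50 0 0 6 0;50 0 0 6 0;50 0 0 6 0;50 0 0 6 0")

```text
clock: 45.35
eef_pos: [0.5975, 0.0259, 0.0824]
eef_rot: [[0.805, 0.591, -0.046], [0.591, -0.806, -0.006], [-0.041, -0.023, -0.999]]
force: [-1.0, 0.4, 0.1]
gripper_width: 0.0502
```

Emit:
carry_out(deltas="50 0 0 -48 0;50 0 0 0 0;50 0 0 0 0;50 0 0 -48 0;50 0 0 0 0")

```text
clock: 45.85
eef_pos: [0.6015, 0.0265, 0.1778]
eef_rot: [[0.805, 0.591, -0.049], [0.592, -0.806, -0.007], [-0.044, -0.024, -0.999]]
force: [0.5, -1.1, 0.1]
gripper_width: 0.0499
```

Emit:
carry_out(deltas="50 0 0 0 0;50 0 0 40 0;50 0 0 40 0;50 0 0 1 0;50 0 0 1 0")

```text
clock: 46.35
eef_pos: [0.5988, 0.0263, 0.0939]
eef_rot: [[0.805, 0.591, -0.046], [0.592, -0.806, -0.006], [-0.04, -0.022, -0.999]]
force: [-0.5, -0.2, 0.5]
gripper_width: 0.0497
```

Emit:
carry_out(deltas="50 0 0 1 0;50 0 0 1 0;50 0 0 1 0;50 0 0 1 0;50 0 0 1 0")

```text
clock: 46.85
eef_pos: [0.6017, 0.0264, 0.0933]
eef_rot: [[0.806, 0.591, -0.039], [0.592, -0.806, -0.005], [-0.034, -0.019, -0.999]]
force: [-0.4, 0.2, 0.5]
gripper_width: 0.0502
```

Emit:
carry_out(deltas="50 0 0 1 0;50 0 0 1 0;50 0 0 1 0;50 0 0 1 0;50 0 0 1 0")

```text
clock: 47.35
eef_pos: [0.6018, 0.0265, 0.0884]
eef_rot: [[0.806, 0.591, -0.038], [0.592, -0.806, -0.004], [-0.033, -0.019, -0.999]]
force: [1.1, 0.3, -0.1]
gripper_width: 0.0501
```

Emit:
carry_out(deltas="50 0 0 2 0;50 0 0 2 0;50 0 0 2 0;50 0 0 2 0;50 0 0 2 0")

```text
clock: 47.85
eef_pos: [0.6012, 0.0264, 0.0774]
eef_rot: [[0.806, 0.591, -0.038], [0.592, -0.806, -0.005], [-0.033, -0.019, -0.999]]
force: [-0.3, 0.3, 0.5]
gripper_width: 0.0502
```

Emit:
carry_out(deltas="50 -3.5 6 0 0;50 0 0 0 0;50 0 0 0 0;50 0 0 10 0;50 0 0 0 0")

```text
clock: 48.35
eef_pos: [0.6015, 0.0184, 0.0664]
eef_rot: [[0.806, 0.591, -0.038], [0.591, -0.807, -0.005], [-0.034, -0.019, -0.999]]
force: [-0.3, 0.6, 0.7]
gripper_width: 0.05
```

```bash
python3 look.py lid3 .010 .6005 .019
```

```text
tcp [0.60152646 0.01843956 0.06643369] t 48.35 w 0.04998547564832484 F [-0.25181356  0.58635009  0.74906386]
edge pts 172
rim fit [0.60024612 0.0184963 ] 75 rms mm 0.6344809469620705
```

View pics/v_lid3.png

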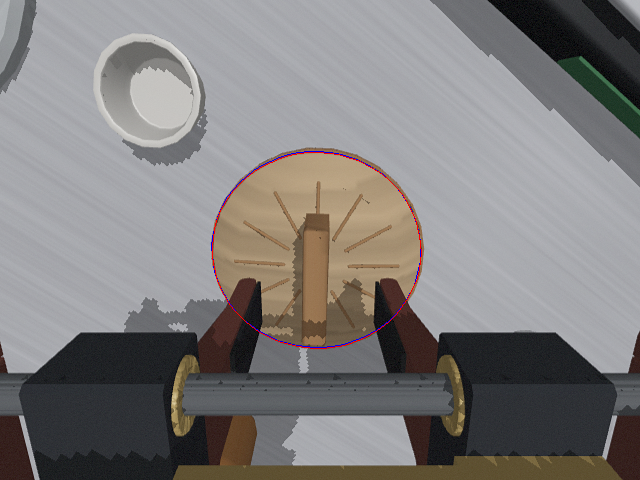

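The bar (columns 303–328) stands centred between the fingers and along the tool's x. Descending onto it.

Emit:
carry_out(deltas="50 0 0 12 0;50 0 0 12 0;50 0 0 8 0;50 0 0 0 0;50 0 0 0 0")

```text
clock: 48.9
eef_pos: [0.6003, 0.0186, 0.0313]
eef_rot: [[0.806, 0.591, -0.039], [0.592, -0.806, -0.005], [-0.034, -0.019, -0.999]]
force: [-0.3, -0.5, -0.4]
gripper_width: 0.0501
```

Emit:
carry_out(deltas="0 0 0 0 0;0 0 0 0 0;0 0 0 0 0;0 0 0 0 0;0 0 0 0 0", newtons=30)

```text
clock: 49.4
eef_pos: [0.6011, 0.0187, 0.0324]
eef_rot: [[0.806, 0.591, -0.037], [0.591, -0.806, -0.004], [-0.032, -0.018, -0.999]]
force: [-0.7, 0.7, -0.5]
gripper_width: 0.0132
```

Emit:
carry_out(deltas="0 0 0 -25 0;0 0 0 0 0;0 0 0 -45 0;0 0 0 0 0;0 0 0 0 0")

```text
clock: 49.9
eef_pos: [0.6018, 0.0192, 0.1013]
eef_rot: [[0.805, 0.592, -0.041], [0.592, -0.806, -0.005], [-0.036, -0.02, -0.999]]
force: [0.2, 0.9, -1.7]
gripper_width: 0.0117
```

Emit:
carry_out(deltas="0 0 0 -45 0;0 0 0 0 0;0 0 0 -45 0;0 0 0 0 0;0 0 0 0 0")

```text
clock: 50.4
eef_pos: [0.6029, 0.0198, 0.1872]
eef_rot: [[0.804, 0.592, -0.049], [0.592, -0.806, -0.006], [-0.043, -0.024, -0.999]]
force: [-0.4, 0.3, -2.0]
gripper_width: 0.0117
```

```bash
python3 - <<'E'
from h import *
for n in("scene","wrist"):
    cv2.imwrite(f"pics/{n}12.png",ctrl.get_image(n)[:,:,::-1])
a=cv2.imread("pics/scene12.png");b=cv2.imread("pics/wrist12.png")
cv2.imwrite("pics/both12.png",np.hstack([cv2.resize(a,(400,300)),cv2.resize(b,(400,300))]))
E
```

```text
(no output)
```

View pics/both12.png

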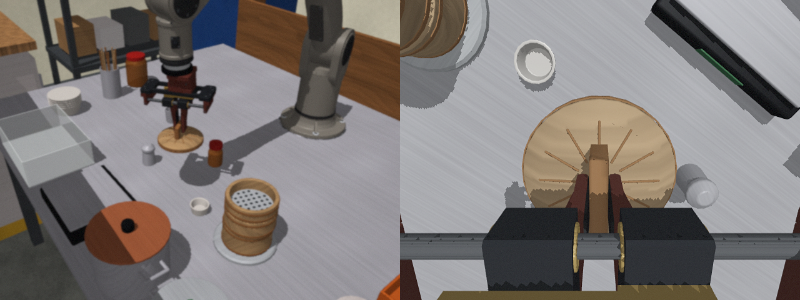

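Emit:
carry_out(deltas="0 0 0 -45 0;0 0 0 0 0;0 27 -36 0 0;0 0 0 0 0;0 27 -36 0 0")

```text
clock: 51.0
eef_pos: [0.605, 0.0997, 0.2263]
eef_rot: [[0.811, 0.582, -0.056], [0.582, -0.813, -0.012], [-0.053, -0.023, -0.998]]
force: [1.0, -0.4, 0.2]
gripper_width: 0.0117
```

Emit:
carry_out(deltas="0 0 0 0 0;0 27 -36 0 0;0 0 0 0 0;0 27 -36 0 0;0 0 0 0 0")

```text
clock: 51.5
eef_pos: [0.6021, 0.1945, 0.2169]
eef_rot: [[0.803, 0.593, -0.066], [0.593, -0.805, -0.01], [-0.059, -0.032, -0.998]]
force: [-0.5, 1.1, -1.8]
gripper_width: 0.0117
```

Emit:
carry_out(deltas="0 27 -36 0 0;0 0 0 0 0;0 0 0 0 0;0 0 0 0 0;0 0 0 0 0")

```text
clock: 52.0
eef_pos: [0.5992, 0.2375, 0.2093]
eef_rot: [[0.799, 0.596, -0.075], [0.597, -0.802, -0.012], [-0.068, -0.035, -0.997]]
force: [0.5, -0.2, -1.6]
gripper_width: 0.0119
```

Emit:
carry_out(deltas="0 16 -21 0 0;0 0 0 0 0;0 15 -21 0 0;0 0 0 0 0;0 0 0 0 0")

```text
clock: 52.5
eef_pos: [0.5998, 0.2858, 0.2078]
eef_rot: [[0.802, 0.592, -0.076], [0.593, -0.805, -0.014], [-0.069, -0.034, -0.997]]
force: [0.8, -0.9, -1.0]
gripper_width: 0.0116
```

```bash
python3 look.py lid4 .183 .5965 .291
```

```text
tcp [0.59984113 0.28575908 0.20777555] t 52.5 w 0.011560589405758314 F [ 0.79010113 -0.93884349 -1.03495434]
edge pts 154
rim fit [0.59986371 0.28832231] 42 rms mm 1.084618584201252
```

View pics/v_lid4.png

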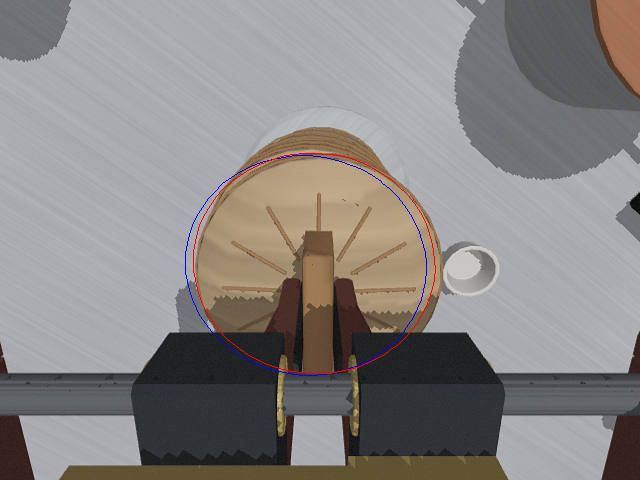

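Emit:
carry_out(deltas="0 3.5 -5 0 0;0 0 0 0 0;0 0 0 8 0;0 0 0 8 0;0 0 0 0 0")

```text
clock: 53.05
eef_pos: [0.5982, 0.2904, 0.1904]
eef_rot: [[0.803, 0.59, -0.076], [0.591, -0.806, -0.014], [-0.07, -0.034, -0.997]]
force: [0.1, 0.2, -1.2]
gripper_width: 0.0118
```

Emit:
carry_out(deltas="0 1 0 2 0;0 0 0 0 0;0 0 0 2 0;0 0 0 0 0;0 0 0 0 0")

```text
clock: 53.55
eef_pos: [0.5997, 0.291, 0.1874]
eef_rot: [[0.804, 0.59, -0.075], [0.591, -0.807, -0.013], [-0.068, -0.034, -0.997]]
force: [0.3, 0.6, -2.2]
gripper_width: 0.0116
```

```bash
python3 - <<'E'
from h import *
o=[]
for n,(x0,y0,x1,y1) in(("scene",(310,210,510,410)),("side",(210,60,370,220))):
    im=ctrl.get_image(n)[y0:y1,x0:x1,::-1]; o.append(cv2.resize(im,(400,400),interpolation=cv2.INTER_CUBIC))
cv2.imwrite("pics/both13.png",np.hstack(o))
E
```

```text
(no output)
```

View pics/both13.png

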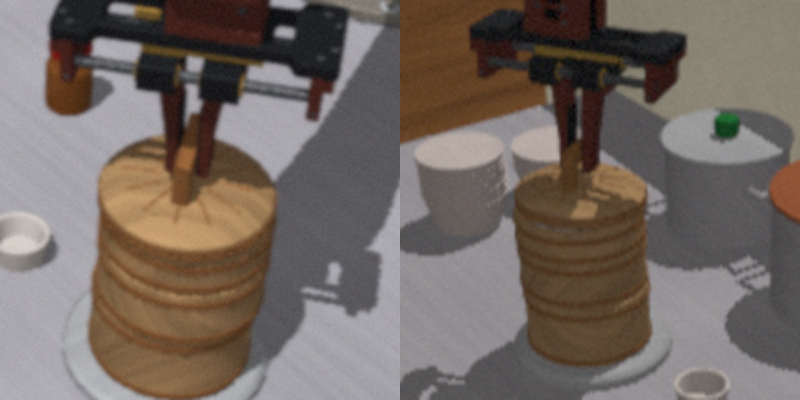

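The lid sits over the stack, and its outline matches the walls in both views. The last few millimetres down:

Emit:
carry_out(deltas="0 -1 -1 2 0;0 0 0 0 0;0 0 0 2 0;0 0 0 0 0;0 0 0 0 0")

```text
clock: 54.15
eef_pos: [0.5997, 0.2912, 0.1865]
eef_rot: [[0.805, 0.59, -0.07], [0.591, -0.807, -0.011], [-0.063, -0.032, -0.998]]
force: [-1.4, -1.9, 2.8]
gripper_width: 0.0115
```

Emit:
carry_out(deltas="0 -1 0 2 0;0 0 0 2 0;0 -1 -1 2 0;0 0 0 0 0;0 0 0 0 0")

```text
clock: 54.65
eef_pos: [0.5989, 0.2911, 0.1858]
eef_rot: [[0.805, 0.59, -0.064], [0.59, -0.807, -0.008], [-0.056, -0.031, -0.998]]
force: [-0.9, -0.3, 3.1]
gripper_width: 0.0118
```

Emit:
carry_out(deltas="0 -1 -1 3 0;0 -1 -1 3 0;0 -1 -1 3 0;0 0 0 0 0;0 0 0 0 0")

```text
clock: 55.15
eef_pos: [0.5984, 0.2914, 0.1852]
eef_rot: [[0.807, 0.589, -0.053], [0.589, -0.808, -0.004], [-0.045, -0.028, -0.999]]
force: [-0.2, -1.0, 1.2]
gripper_width: 0.0121
```

Emit:
carry_out(deltas="0 -1 -1 3 0;0 -1 -1 3 0;0 -1 -1 2 0;0 0 0 0 0;0 0 0 0 0")

```text
clock: 55.65
eef_pos: [0.5984, 0.2917, 0.1848]
eef_rot: [[0.808, 0.588, -0.043], [0.589, -0.808, -0.001], [-0.035, -0.024, -0.999]]
force: [-1.1, -0.6, 4.9]
gripper_width: 0.0117
```

Tilt is back to its value at the grasp and the height is 0.1848 (0.1844 expected), so the lid is seated. Releasing.

Emit:
carry_out(deltas="14 0 0 0 0;16 0 0 0 0;24 0 0 0 0;40 0 0 0 0;50 0 0 0 0")

```text
clock: 56.15
eef_pos: [0.5965, 0.2922, 0.1812]
eef_rot: [[0.807, 0.589, -0.048], [0.589, -0.808, -0.003], [-0.04, -0.026, -0.999]]
force: [-0.1, -0.9, 0.3]
gripper_width: 0.0366
```

Emit:
carry_out(deltas="50 0 0 0 0;50 0 0 -40 0;50 0 0 0 0;50 0 0 -45 0;50 0 0 0 0")

```text
clock: 56.65
eef_pos: [0.6004, 0.2924, 0.267]
eef_rot: [[0.807, 0.589, -0.049], [0.589, -0.808, -0.004], [-0.042, -0.026, -0.999]]
force: [0.9, -0.4, -0.0]
gripper_width: 0.0499
```

Emit:
carry_out(deltas="50 -27 36 0 0;50 -27 36 0 0;50 -27 36 0 0;50 0 0 0 0;50 0 0 0 0")

```text
clock: 57.15
eef_pos: [0.6001, 0.1552, 0.2693]
eef_rot: [[0.805, 0.591, -0.043], [0.592, -0.806, 0.0], [-0.034, -0.025, -0.999]]
force: [-0.1, -0.2, 0.1]
gripper_width: 0.05
```

```bash
python3 look.py lid5 .162 .597 .291
python3 - <<'E'
from h import *
for n in("scene","side"):
    im=ctrl.get_image(n); m=ctrl.camera_model(n); v=im[:,:,::-1].copy(); a=np.linspace(0,6.28,90)
    for z in(.012,.074,.120,.152): cv2.polylines(v,[np.round(proj(m,np.c_[.596+.06*np.cos(a),.2905+.06*np.sin(a),0*a+z])).astype(int)],True,(255,0,0),1)
    cv2.imwrite(f"pics/{n}14.png",im[:,:,::-1]); 
    x0,y0,w=(300,200,220) if n=="scene" else (200,60,180)
    o=np.hstack([cv2.resize(t[y0:y0+w,x0:x0+w],(400,400),interpolation=cv2.INTER_CUBIC) for t in(im[:,:,::-1],v)]); cv2.imwrite(f"pics/fin_{n}.png",o)
E
```

```text
tcp [0.60011514 0.15521933 0.26933339] t 57.15 w 0.049976210983908906 F [-0.08210051 -0.19436171  0.06096855]
edge pts 126
rim fit [0.59892183 0.2913445 ] 81 rms mm 0.45666460955731525
```

View pics/fin_scene.png

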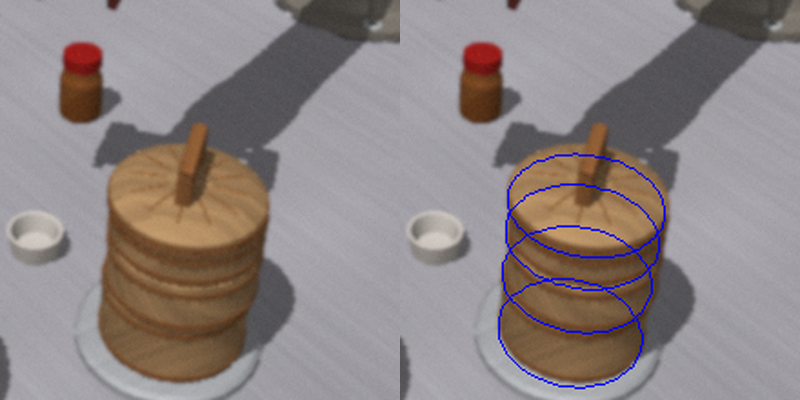

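View pics/fin_side.png

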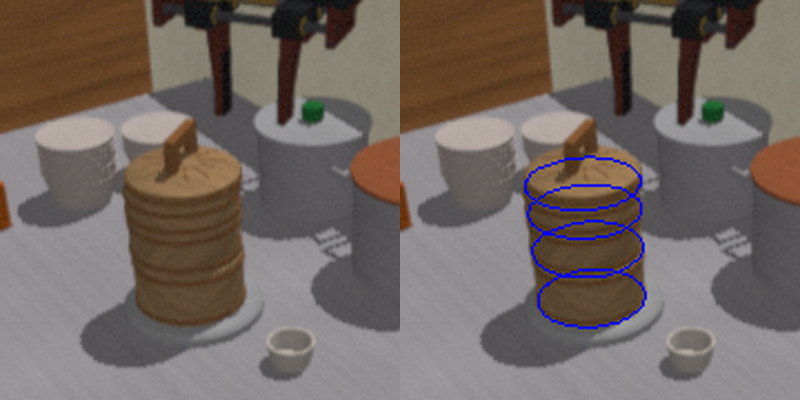

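View pics/scene14.png

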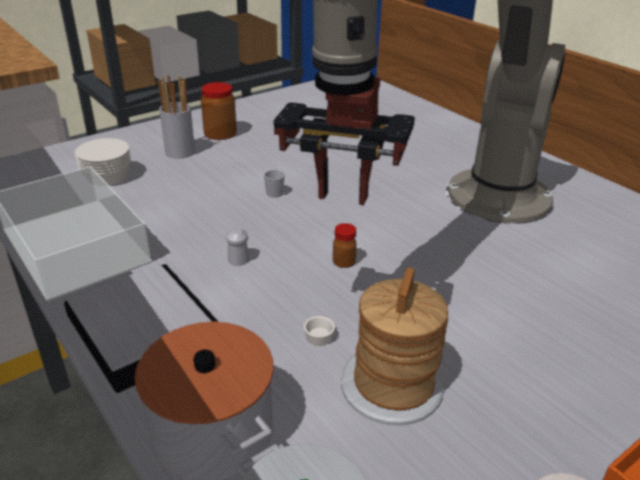

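View pics/v_lid5.png

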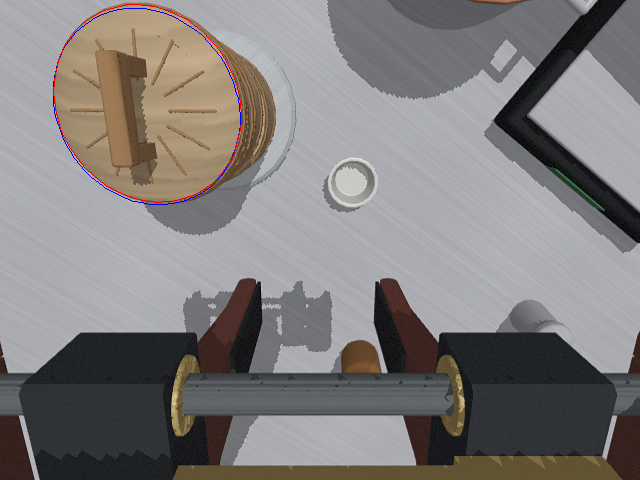

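The stack is upright and its layers line up. The lid's rim fit is (0.599, 0.291), and the bystanders are at their starting pixels. I'll let the arm come to rest and hand in.

Emit:
carry_out(deltas="50 0 0 0 0;50 0 0 0 0;50 0 0 0 0;50 0 0 0 0;50 0 0 0 0")

```text
clock: 57.8
eef_pos: [0.5995, 0.1613, 0.2682]
eef_rot: [[0.8, 0.599, -0.044], [0.599, -0.801, 0.0], [-0.035, -0.027, -0.999]]
force: [0.4, 0.6, -0.7]
gripper_width: 0.0503
```

```bash
python3 -c "
from station import ctrl
s=ctrl.read_state();print(s['eef_pos'],s['qd'].round(1),s['clock']);print(ctrl.hand_in())"
```

```text
[0.59950196 0.1613316  0.26821258] [-0.3  0.1 -0.1 -0.1 -0.1 -0.1 -0. ] 57.8
the job is handed in; nothing more can be done
None
```

The steamer is built on the steam plate in the order asked: deep tier, middle tier, shallow tier, then lid. Each was lowered and let go before the next, and I handed in at 57.8 s.

**Alignment:** the final pictures show the stack upright. These are the wrist-camera rim fits:

| Part | x (m) | y (m) |
|---|---|---|
| Plate (scene and side views) | 0.595 | 0.2865 |
| Deep tier | 0.595 | 0.2895 |
| Middle tier | 0.598 | 0.293 |
| Shallow tier | 0.597 | 0.292 |
| Lid | 0.599 | 0.291 |

Each layer is within about 4 mm of the one below.

**Bystanders:** the jar, shaker, cup and dish look unmoved against the first scene picture, compared by eye.

**Checks that disagreed:**
- The scene and side fits differed from each other and from the wrist fits by up to about 7 mm. The worst was the scene fit of the middle tier, where the gripper spoiled the outline.
- The wrist fit of the lid while it was still held was unreliable, so I placed it by the arm's position and checked it again after release.
- The tool gathered 2–5° of tilt on long moves. I took this out by pressing the middle tier, shallow tier and lid down lightly until they were close to flat. The deep tier's tool stayed tilted by about 2.4°, but the tier itself sat flat on the plate.
- While seating, the middle and shallow tiers slid a few millimetres on the wall below. I moved each back before letting go.

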